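Sort out the tartlet tampers

TASK

The three wooden tampers stand in the wrong baking tins: move them round, parking one on the empty cork mat or another clear spot on the way, so that each stands upright in the middle of the tin of its own shape (round, square, triangular; they need not be turned to match). The loose wooden spacer disc belongs flat on the floor of the round tin, under the round tamper, so lay it in before that tamper goes in and stand the tamper centrally on it; leave the spice shaker and the ring cutter where they are, and let go of everything at the end.

Things in the scene. Friction and masses are not known exactly. Their poses are not given: they have to be found in the camera images.
- round_tamper_mid (a point): centre, half-way up (37.5 mm above its foot), of the wooden round tamper: round foot 48 mm in diameter, 18 mm thick, with an upright round wooden handle in its middle, 20 mm in diameter from 31 to 75 mm above the foot (total height 75 mm), z up. Mass about 0.12 kg. At the start it stands in the square tin.
- square_tamper_mid (a point): centre, half-way up (37.5 mm above its foot), of the wooden square tamper: square foot 42 x 42 mm, 18 mm thick, with an upright round wooden handle in its middle, 20 mm in diameter from 31 to 75 mm above the foot (total height 75 mm), z up. Mass about 0.12 kg. At the start it stands in the triangular tin.
- triangle_tamper_mid (a point): centre, half-way up (37.5 mm above its foot), of the wooden triangular tamper: triangular foot with rounded corners, reaching 18 mm from its centre to each side and 31 mm to each corner, 18 mm thick, with an upright round wooden handle in its middle, 20 mm in diameter from 31 to 75 mm above the foot (total height 75 mm), z up. Mass about 0.12 kg. At the start it stands in the round tin.
- spacer_mid (a point): centre, half-way up (7.5 mm above its underside), of the loose spacer: a plain flat wooden disc 50 mm in diameter and 15 mm thick, without handle, z up. Mass about 0.04 kg. At the start it lies on the table by itself. Best gripped across its diameter by its upper part, so that the fingertips stay above the tin's rim.
- round_tin: shallow round baking tin of dark grey metal, fixed to the table: 80 mm inside diameter at the floor, 88 mm over the rim, inner floor 2 mm above the table, rim 8 mm above the table; origin at the centre of its underside, on the table top, z up. Any of the three tampers fits in it with at least 8 mm of play all round when centred.
- square_tin: shallow square (rounded corners) baking tin of dark grey metal, fixed to the table: 80 x 80 mm inside at the floor, 88 mm over the rim, inner floor 2 mm above the table, rim 8 mm above the table; origin at the centre of its underside, on the table top, z up. Any of the three tampers fits in it with at least 8 mm of play all round when centred.
- triangle_tin: shallow triangular (rounded corners) baking tin of dark grey metal, fixed to the table: 40 mm from its centre to each inner side, 62 mm from its centre to each outer corner, inner floor 2 mm above the table, rim 8 mm above the table; origin at the centre of its underside, on the table top, z up. Any of the three tampers fits in it with at least 8 mm of play all round when centred.
- cork_mat: flat square cork mat, 80 x 80 x 3 mm, fixed to the table, empty at the start: a free spot to park a tamper; origin at the centre of its underside, on the table top.
- shaker_mid (a point): bystander: centre, half-way up, of an upright spice shaker with a black cap, 45 mm in diameter and 105 mm tall. Not to be moved.
- ring_cutter_mid (a point): bystander: centre, half-way up, of a steel ring cutter standing on the table, 52 mm in diameter and 34 mm tall. Not to be moved.
Mind the look-alikes: they are no part of the job. Several things look just like the part that bears spacer_mid: the one meant starts farthest to the robot's right.

How it is judged:
By the outcome, as a careful person would: the job done as asked, in the order asked, and still so for the second after the job is handed in, with the robot touching nothing.
It also fails if it takes over 104 s, if anything falls off the work surface, if the arm or the gripper's body presses on something with over 40 N, if the wrist force passes 120 N, or if a joint passes its speed limit or range.

ROBOT

A 7-joint arm with a two-finger parallel gripper is mounted at the origin on a cart in front of the work surface, level with it; the furniture and walls round the work are solid. World frame = base frame: x ahead of the robot, y to its left, z up, the work surface at z = 0. Lengths are in m, angles in rad, forces in N, time in s.
With the tool pointing down it reaches from about 0.35 to 0.9 m from the base axis. Payload 8.1 kg.
Tool frame: the origin (TCP) lies midway between the tips of the shut fingers; the grasp point (between the pads) lies 19 mm behind it; z points along the fingers, y is the direction in which the jaws open and shut (so a half turn about z gives the same grasp; the last joint's range is limited). The gripper opens to 92 mm and grips with 3 to 60 N. Pads are 19 mm wide; open, the fingers measure 130 mm over their backs; the gripper's body (75 mm by 190 mm) begins 47 mm behind the grasp point.
Start: joints at [1.178, 0.434, 0.025, 1.573, -0.012, 1.134, -0.075], TCP at [0.179, -0.599, 0.227] pointing down, gripper open.
Joint ranges: [-2.62, 2.62], [-0.44, 2.09], [-1.27, 1.32], [0.08, 2.57], [-1.32, 4.46], [0.12, 2], [-2.74, 2.74]. Speed limits (rad/s): [2.22, 2.22, 3.01, 3.01, 3.14, 3.14, 3.14].

INTERFACE

Orientations are given as a rotation vector (axis times angle).
In Python, from cell import arm gives the robot as it stands. The module is installed in compiled form; this text tells all that it offers.
- The arm moves only by the tool jog_arm, never from a script. Its argument "increments" is a list of rows, each an object with "slide": the shift along the tool's x, y, z in mm, a list of three; "roll": the turn about the tool's z in rad; "gripper": the opening, from 0 (shut) to 1 (fully open). In form: [{"slide": [x, y, z], "roll": roll, "gripper": gripper}, ...]. A call has exactly 10 rows; each row is the pose to reach, as a shift and turn from the pose commanded when the call began, along the tool's axes at that moment; what a row does not reach only later rows make up. A row lasts 1/12 s, in which the tool goes at most 41.7 mm and 7.16 degrees, less where a joint would pass 70% of its speed; a pose out of reach is approached as far as the arm can. A call with a gripper value outside its range is refused whole. The fingers move at their own pace and stop on an object; "newtons" is the grip in N (left out, the last holds). Time passes only in rows, so rows that repeat a pose let the fingers close, or fill a call up. It gives the time, the measured TCP pose, the force and the opening at its end, in the units of the state.
- arm.observe(): the state, without advancing time (a new reading comes with each control period).
- arm.get_image(name): name is "scene" or "top" or "wrist"; returns a dict with "frame" (420x560x3 uint8, blue, green, red), "depth" (420x560 float32, m along the optical axis (not along the pixel's ray), 0 where there is no reading), "intrinsics" (3x3 intrinsics, pixels), "R" (3x3) and "t" (3): a world point X has camera coordinates R X + t; the wrist camera has in their place "hand_eye" (4x4, takes a point from camera to tool coordinates, whose origin is the TCP and whose axes are the flange's). Camera axes: x right, y down, z forward; pixel columns grow to the right and rows downward; lengths in m; the calibration is good to about 2 mm. A picture is of the moment at which its call begins: read the wrist's pose just before it.
- arm.sign_off(): hands the job in, once; it reports no verdict.
The state is a dict: "clock": time; "joints": joint angles; "dq": joint speeds; "joint_efforts": joint torques, N m; "position": TCP position; "ee_rot": TCP orientation; "force": force on the tool from outside, world axes, zero at the start; "ft_torque": the same for the moment, N m; "width": opening from 0.0 (shut) to 1.0 (fully open).
Only numpy, scipy, OpenCV 4.12 (cv2) and the standard library are available. Lean on these libraries where they do the work, as an engineer would, in place of code of your own. Each camera call takes 0.05 s, during which the arm holds its last target.

## Working session

There is one attempt and no reset: what is moved stays moved. The work goes in short steps, Python scripts to look and compute and a tool call to move; the robot and the scene stay as the last step left them, time stands still between calls to the robot, and variables do not carry over. Pictures are saved under pics/ and viewed, and the job is handed in when it is done.

Besides the shell and the picture viewer there is one more tool, called by a JSON object that holds its "method" and its "body". jog_arm: Moves the arm, as the interface text tells. Its arguments: {"type":"object","properties":{"increments":{"type":"array"},"newtons":{"type":"number"}},"required":["increments"]}

```bash
mkdir -p pics; ls
python3 - <<'E'
from cell import arm
import cv2,numpy as np
s=arm.observe()
for k,v in s.items(): print(k,np.round(v,4))
np.set_printoptions(precision=4,suppress=True)
for n in ["scene","top","wrist"]:
    d=arm.get_image(n); cv2.imwrite(f"pics/{n}0.png",d["frame"])
    np.savez(f"{n}0.npz",**d)
    print(n,d["intrinsics"].tolist(),{k:np.asarray(d[k]).round(4).tolist() for k in d if k in("R","t","hand_eye")})
E
```

```text
pics
clock 0.0
joints [ 1.1784  0.4352  0.025   1.5741 -0.0116  1.134  -0.0751]
dq [-0.0008 -0.     -0.0008 -0.0005 -0.0009 -0.0021 -0.0002]
joint_efforts [ 1.00000e-03 -6.67834e+01  9.85300e-01 -3.14453e+01 -6.06000e-02
  4.28000e-02  2.00000e-04]
position [ 0.1784 -0.5985  0.226 ]
ee_rot [-3.1072e+00 -4.5320e-01  6.0000e-04]
force [-0.3155  0.3234  0.0104]
ft_torque [ 0.0178 -0.0457  0.0079]
width 0.9966
scene [[464.69840339843915, 0.0, 284.6520060918275], [0.0, 464.69840339843915, 217.5733939408007], [0.0, 0.0, 1.0]] {'R': [[-0.5834, -0.8121, -0.0071], [-0.3901, 0.2879, -0.8746], [0.7124, -0.5075, -0.4848]], 't': [0.3136, 0.2631, 0.7813]}
top [[516.6549371035044, 0.0, 275.8968523104734], [0.0, 516.6549371035044, 205.6763467395359], [0.0, 0.0, 1.0]] {'R': [[0.0289, -0.9996, -0.0058], [-0.9921, -0.028, -0.1223], [0.1221, 0.0093, -0.9925]], 't': [-0.0033, 0.5348, 1.2238]}
wrist [[377.05169323063853, 0.0, 278.0163887789965], [0.0, 377.05169323063853, 212.60991098960656], [0.0, 0.0, 1.0]] {'hand_eye': [[-0.0003, -0.9529, -0.3033, 0.0808], [1.0, -0.0004, 0.0001, -0.0], [-0.0002, -0.3033, 0.9529, -0.1571], [0.0, 0.0, 0.0, 1.0]]}
```

View pics/scene0.png

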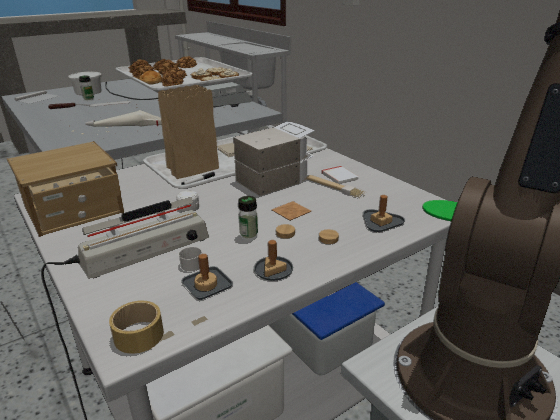

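View pics/top0.png

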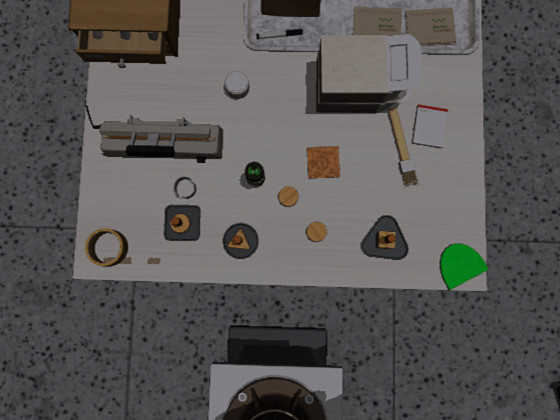

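The top view shows the tins: square at (182,222) holding the round tamper, round at (240,240) holding the triangular tamper, triangular at (385,240) holding the square tamper. The mat is at (323,162), the shaker at (255,174) and the ring at (185,187). There are two disc candidates, (288,196) and (317,231). Image right is the robot's right, so (317,231) is probably the one meant. I'll enlarge and measure.

```bash
cat > h.py <<'E'
import numpy as np,cv2
from scipy.spatial.transform import Rotation as Ro
np.set_printoptions(precision=4,suppress=True)
def ray(d,u,v,z,st=None):
    """world point where pixel ray meets height z"""
    K=d["intrinsics"]; r=np.linalg.inv(K)@[u,v,1.]
    if "R" in d: C=-d["R"].T@d["t"]; w=d["R"].T@r
    else:
        H=np.array(d["hand_eye"]);Rt=Ro.from_rotvec(st["ee_rot"]).as_matrix()
        C=Rt@H[:3,3]+st["position"]; w=Rt@H[:3,:3]@r
    return C+w*(z-C[2])/w[2]
def cloud(d,st=None):
    K=d["intrinsics"];D=d["depth"];h,w=D.shape;u,v=np.meshgrid(np.arange(w),np.arange(h))
    P=np.stack([(u-K[0,2])/K[0,0]*D,(v-K[1,2])/K[1,1]*D,D],-1)
    if "R" in d: return (P-d["t"])@d["R"]
    H=np.array(d["hand_eye"]);Rt=Ro.from_rotvec(st["ee_rot"]).as_matrix()
    return (P@H[:3,:3].T+H[:3,3])@Rt.T+st["position"]
E
python3 - <<'E'
from h import *
d=dict(np.load("top0.npz"));P=cloud(d)
f=d["frame"][140:280,60:500]
cv2.imwrite("pics/top0c.png",cv2.resize(f,None,fx=1.8,fy=1.8,interpolation=cv2.INTER_CUBIC))
for n,(u,v,z) in dict(sq=(182,222,.008),rd=(240,240,.008),tri=(385,240,.008),mat=(323,162,.003),shk=(255,174,.105),ring=(185,187,.034),d1=(288,196,.015),d2=(317,231,.015),t_sq=(387,239,.077),t_rd=(179,221,.077),t_tri=(239,239,.077),brush=(405,170,.01),edge=(300,287,0)).items():
    print(n,ray(d,u,v,z),"depth",P[v,u])
E
```

```text
sq [0.4905 0.2432 0.008 ] depth [0.4896 0.241  0.0194]
rd [0.4502 0.098  0.008 ] depth [0.4461 0.0923 0.0827]
tri [ 0.4604 -0.2583  0.008 ] depth [ 0.4578 -0.2498  0.0498]
mat [ 0.6524 -0.103   0.003 ] depth [ 0.6534 -0.1034 -0.0018]
shk [0.5982 0.0616 0.105 ] depth [0.5976 0.0615 0.1078]
ring [0.5743 0.2353 0.034 ] depth [ 0.5796  0.2417 -0.0003]
d1 [ 0.5618 -0.0171  0.015 ] depth [ 0.5625 -0.0172  0.0107]
d2 [ 0.4772 -0.0904  0.015 ] depth [ 0.4774 -0.0906  0.0122]
t_sq [ 0.4586 -0.2489  0.077 ] depth [ 0.4586 -0.2491  0.076 ]
t_rd [0.4868 0.2371 0.077 ] depth [0.4873 0.2385 0.0704]
t_tri [0.4487 0.0951 0.077 ] depth [0.4483 0.0946 0.084 ]
brush [ 0.6362 -0.3071  0.01  ] depth [ 0.6354 -0.3061  0.0143]
edge [ 0.3399 -0.0525  0.    ] depth [ 0.3163 -0.0827 -0.7311]
```

View pics/top0c.png

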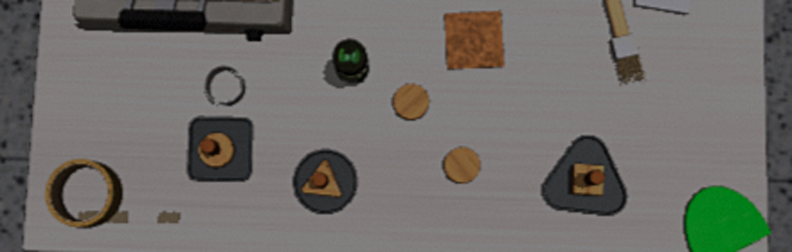

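View pics/wrist0.png

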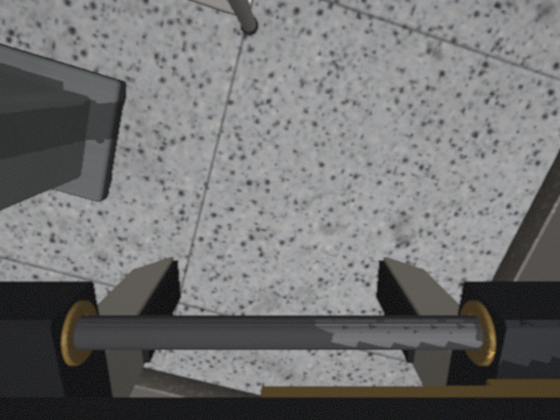

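```bash
cat >> h.py <<'E'
def go(target,yaw=0.0):
    """mm slide in current tool axes and roll to bring TCP to target with tool x at world yaw"""
    from cell import arm
    s=arm.observe();R=Ro.from_rotvec(s["ee_rot"]).as_matrix()
    cy=np.arctan2(R[1,0],R[0,0])
    print("pos",s["position"],"yaw",round(cy,4),"tilt",R[:,2],"t",s["clock"],"w",s["width"],"F",s["force"],"q7",s["joints"][-1])
    print("slide",np.round(R.T@(np.array(target)-s["position"])*1000,1),"roll",round(cy-yaw,4))
E
python3 - <<'E'
from h import *
go([.45,-.1,.25])
d=dict(np.load("top0.npz"));P=cloud(d)
print("green",P[265,463],P[275,455])
# tin outlines in top image: dark-metal mask
f=d["frame"].astype(int); g=f.max(2); sat=f.max(2)-f.min(2)
for n,(u,v) in dict(sq=(182,222),rd=(240,240),tri=(385,240)).items():
    m=np.zeros(g.shape,np.uint8); r=32
    m[v-r:v+r,u-r:u+r]=((g<95))[v-r:v+r,u-r:u+r]
    cs,_=cv2.findContours(m,cv2.RETR_EXTERNAL,cv2.CHAIN_APPROX_NONE);c=max(cs,key=cv2.contourArea)
    p=np.array([ray(d,*q[0],.008)[:2] for q in c]).astype(np.float32)
    print(n,cv2.minAreaRect(p),cv2.minEnclosingCircle(p),cv2.contourArea(c))
    M=cv2.moments(c); print(ray(d,M['m10']/M['m00'],M['m01']/M['m00'],.006))
E
```

```text
pos [ 0.1784 -0.5986  0.2262] yaw 0.2897 tilt [-0.0004  0.001  -1.    ] t 0.15 w 0.9944446091850357 F [-0.0279 -0.3111 -0.1493] q7 -0.07508770427384631
slide [ 402.7 -400.3  -23.4] roll 0.2897
green [ 0.4047 -0.4467  0.0131] [ 0.38   -0.4286  0.0085]
sq ((0.49073007702827454, 0.24367380142211914), (0.08939017355442047, 0.08965470641851425), 1.6396784782409668) ((0.4899308979511261, 0.24468432366847992), 0.05734000355005264) 1208.5
[0.4897 0.2441 0.006 ]
rd ((0.4491366446018219, 0.09801845997571945), (0.08608383685350418, 0.08871371299028397), 1.651321291923523) ((0.44907718896865845, 0.09737545996904373), 0.04524138197302818) 989.0
[0.449  0.0979 0.006 ]
tri ((0.45580849051475525, -0.2651890516281128), (0.10815927386283875, 0.11632391810417175), 55.35928726196289) ((0.4604434669017792, -0.2577439546585083), 0.06294169276952744) 1454.5
[ 0.4609 -0.2583  0.006 ]
```

{"method": "jog_arm", "body": {"increments": [{"slide": [30,-30,-20],"roll": 0.05,"gripper": 1},{"slide": [60,-60,-23],"roll": 0.1,"gripper": 1},{"slide": [90,-90,-23],"roll": 0.15,"gripper": 1},{"slide": [120,-120,-23],"roll": 0.2,"gripper": 1},{"slide": [150,-150,-23],"roll": 0.25,"gripper": 1},{"slide": [180,-180,-23],"roll": 0.29,"gripper": 1},{"slide": [210,-210,-23],"roll": 0.29,"gripper": 1},{"slide": [238,-238,-23],"roll": 0.29,"gripper": 1},{"slide": [266,-266,-23],"roll": 0.29,"gripper": 1},{"slide": [294,-294,-23],"roll": 0.29,"gripper": 1}]}}

```text
clock: 0.98
position: [0.3751, -0.2342, 0.2498]
ee_rot: [3.141, -0.001, 0.0]
force: [1.0, -0.7, 0.6]
width: 1.0
```

```bash
python3 -c "
from h import *
go([.45,-.05,.25])"
```

```text
pos [ 0.3751 -0.2342  0.2498] yaw -0.0004 tilt [ 0.0001 -0.0004 -1.    ] t 0.9833 w 1.0000038473828263 F [ 1.0365 -0.6911  0.557 ] q7 -1.1614358531743731
slide [  74.9 -184.2   -0.2] roll -0.0004
```

{"method": "jog_arm", "body": {"increments": [{"slide": [12,-25,0],"roll": 0,"gripper": 1},{"slide": [24,-50,0],"roll": 0,"gripper": 1},{"slide": [36,-75,0],"roll": 0,"gripper": 1},{"slide": [48,-100,0],"roll": 0,"gripper": 1},{"slide": [58,-120,0],"roll": 0,"gripper": 1},{"slide": [66,-138,0],"roll": 0,"gripper": 1},{"slide": [70,-146,0],"roll": 0,"gripper": 1},{"slide": [73,-150,0],"roll": 0,"gripper": 1},{"slide": [73,-150,0],"roll": 0,"gripper": 1},{"slide": [73,-150,0],"roll": 0,"gripper": 1}]}}

```text
clock: 1.82
position: [0.4474, -0.0873, 0.2495]
ee_rot: [3.141, -0.002, -0.001]
force: [-0.2, -0.3, 1.4]
width: 1.003
```

```bash
cat >> h.py <<'E'
def snap(name):
    from cell import arm
    s=arm.observe(); d=arm.get_image("wrist")
    cv2.imwrite(f"pics/{name}.png",d["frame"]); np.savez(f"{name}.npz",position=s["position"],ee_rot=s["ee_rot"],**d)
    return d,s
def load(name):
    d=dict(np.load(name+".npz")); return d,d
E
python3 - <<'E'
from h import *
d,s=snap("w1"); go([.45,.097,.12])
E
```

```text
pos [ 0.4473 -0.0875  0.2496] yaw -0.002 tilt [-0.0005 -0.0005 -1.    ] t 1.8667 w 1.0018898723264904 F [ 0.8887 -0.4804  0.0989] q7 -1.5568603178994722
slide [   2.4 -184.6  129.5] roll -0.002
```

View pics/w1.png

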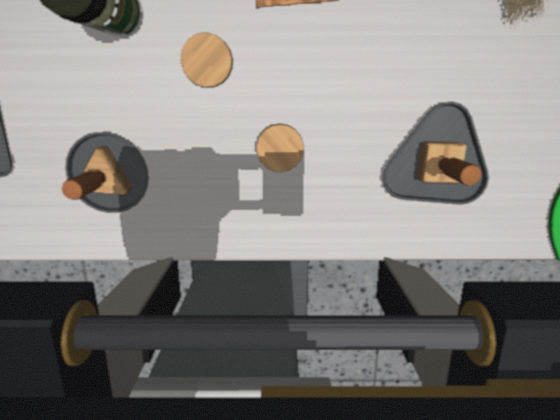

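The wrist view shows the round tin at (106,172) with the triangular tamper (handle top about (72,188)), the triangle tin at (438,160) with the square tamper (handle top about (470,174)), and discs at (206,60) and (280,148). The disc at (280,148) is farther to the robot's right than (206,60), so it is the spacer meant. A crop below confirms it.

Run:
```python
from h import *
d,s=load("w1")
f=d["frame"]; hsv=cv2.cvtColor(f,cv2.COLOR_BGR2HSV)
wood=((hsv[...,1]>90)&(hsv[...,0]<25)).astype(np.uint8)
def blob(m,u,v,r):
    k=np.zeros_like(m);y0,x0=max(v-r,0),max(u-r,0);k[y0:v+r,x0:u+r]=m[y0:v+r,x0:u+r]
    cs,_=cv2.findContours(k,cv2.RETR_EXTERNAL,cv2.CHAIN_APPROX_NONE);return max(cs,key=cv2.contourArea)
for n,(u,v) in dict(d1=(206,60),d2=(280,148)).items():
    c=blob(wood,u,v,36);p=np.array([ray(d,*q[0],.012)[:2] for q in c],np.float32)
    print(n,"circ",cv2.minEnclosingCircle(p),cv2.fitEllipse(p))
dark=(f.max(2)<80).astype(np.uint8)
c=blob(dark,438,155,62);p=np.array([ray(d,*q[0],.008)[:2] for q in c],np.float32);print("tri",cv2.minEnclosingCircle(p),cv2.minEnclosingTriangle(p)[1].reshape(3,2), cv2.minEnclosingTriangle(p)[1].reshape(3,2).mean(0))
for n,(u,v) in dict(t_tri=(72,188),t_sq=(470,174)).items(): print(n,ray(d,u,v,.077))
# foot tops
print("sqfoot corners",[ray(d,u,v,.020)[:2].round(3).tolist() for u,v in [(425,142),(467,143),(420,180)]])
a=cv2.resize(f[120:220,30:180],None,fx=4,fy=4,interpolation=cv2.INTER_CUBIC);cv2.imwrite("pics/w1a.png",a)
b=cv2.resize(f[90:220,370:520],None,fx=4,fy=4,interpolation=cv2.INTER_CUBIC);cv2.imwrite("pics/w1b.png",b)
b=cv2.resize(f[20:190,160:330],None,fx=3,fy=3,interpolation=cv2.INTER_CUBIC);cv2.imwrite("pics/w1c.png",b)
```

```text
Traceback (most recent call last):
  File "h.py", line 9, in ray
    H=np.array(d["hand_eye"]);Rt=Ro.from_rotvec(st["ee_rot"]).as_matrix()
                                                ~~^^^^^^^^^^
TypeError: 'NoneType' object is not subscriptable
```

```bash
sed -i 's/^    K=d\["intrinsics"\]; r=/    st=st or d\n    K=d["intrinsics"]; r=/' h.py
cat >> h.py <<'E'
def blob(m,u,v,r):
    k=np.zeros_like(m);y0,x0=max(v-r,0),max(u-r,0);k[y0:v+r,x0:u+r]=m[y0:v+r,x0:u+r]
    cs,_=cv2.findContours(k,cv2.RETR_EXTERNAL,cv2.CHAIN_APPROX_NONE);return max(cs,key=cv2.contourArea)
def woodmask(f):
    hsv=cv2.cvtColor(f,cv2.COLOR_BGR2HSV); return ((hsv[...,1]>90)&(hsv[...,0]<25)).astype(np.uint8)
E
python3 - <<'E'
from h import *
d,s=load("w1")
f=d["frame"]; wood=woodmask(f)
for n,(u,v) in dict(d1=(206,60),d2=(280,148)).items():
    c=blob(wood,u,v,36);p=np.array([ray(d,*q[0],.012)[:2] for q in c],np.float32)
    print(n,"circ",cv2.minEnclosingCircle(p),cv2.fitEllipse(p))
dark=(f.max(2)<80).astype(np.uint8)
c=blob(dark,438,155,62);p=np.array([ray(d,*q[0],.008)[:2] for q in c],np.float32);print("tri",cv2.minEnclosingCircle(p),cv2.minEnclosingTriangle(p)[1].reshape(3,2), cv2.minEnclosingTriangle(p)[1].reshape(3,2).mean(0))
for n,(u,v) in dict(t_tri=(72,188),t_sq=(470,174)).items(): print(n,ray(d,u,v,.077))
# foot tops
print("sqfoot corners",[ray(d,u,v,.020)[:2].round(3).tolist() for u,v in [(425,142),(467,143),(420,180)]])
a=cv2.resize(f[120:220,30:180],None,fx=4,fy=4,interpolation=cv2.INTER_CUBIC);cv2.imwrite("pics/w1a.png",a)
b=cv2.resize(f[90:220,370:520],None,fx=4,fy=4,interpolation=cv2.INTER_CUBIC);cv2.imwrite("pics/w1b.png",b)
b=cv2.resize(f[20:190,160:330],None,fx=3,fy=3,interpolation=cv2.INTER_CUBIC);cv2.imwrite("pics/w1c.png",b)
E
```

```text
d1 circ ((0.5583012104034424, -0.01829676702618599), 0.02444976195693016) ((0.5583178400993347, -0.018298855051398277), (0.04721921682357788, 0.047889597713947296), 137.72061157226562)
d2 circ ((0.4734139144420624, -0.0895400270819664), 0.02426748350262642) ((0.47334498167037964, -0.08946061879396439), (0.04686088114976883, 0.04742314666509628), 107.55574035644531)
tri ((0.4578295946121216, -0.2600722908973694), 0.05961020663380623) [[ 0.4091 -0.3286]
 [ 0.4202 -0.2065]
 [ 0.5408 -0.2675]] [ 0.4567 -0.2675]
t_tri [0.4468 0.0972 0.077 ]
t_sq [ 0.459  -0.2585  0.077 ]
sqfoot corners [[0.48, -0.237], [0.479, -0.28], [0.441, -0.237]]
```

View pics/w1a.png

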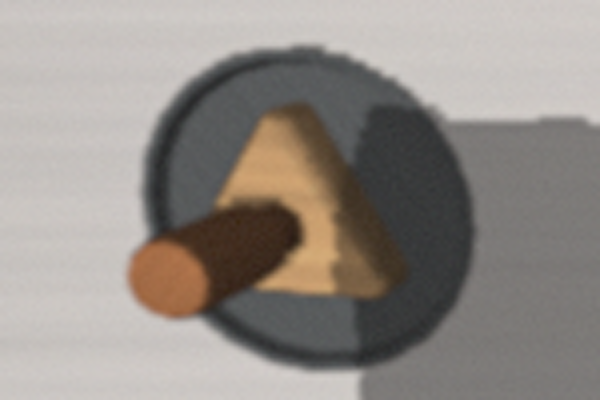

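View pics/w1b.png

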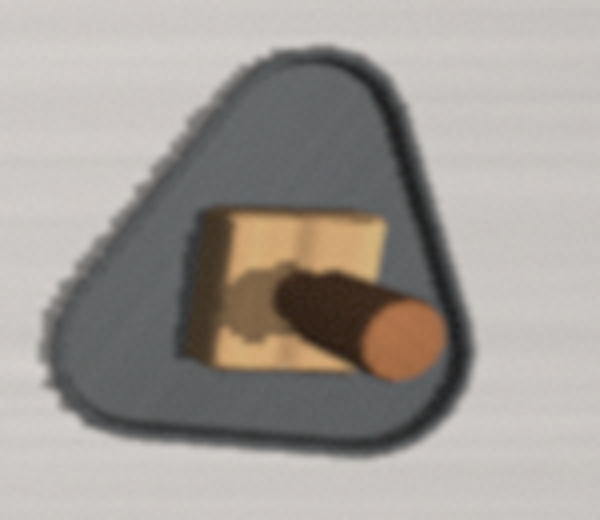

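View pics/w1c.png

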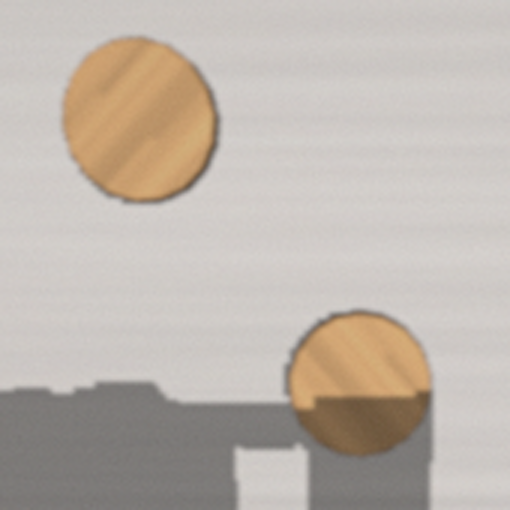

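{"method": "jog_arm", "body": {"increments": [{"slide": [0,-20,5],"roll": 0,"gripper": 1},{"slide": [0,-45,10],"roll": 0,"gripper": 1},{"slide": [0,-75,20],"roll": 0,"gripper": 1},{"slide": [0,-105,30],"roll": 0,"gripper": 1},{"slide": [0,-135,40],"roll": 0,"gripper": 1},{"slide": [0,-160,45],"roll": 0,"gripper": 1},{"slide": [0,-176,50],"roll": 0,"gripper": 1},{"slide": [0,-185,50],"roll": 0,"gripper": 1},{"slide": [0,-185,50],"roll": 0,"gripper": 1},{"slide": [0,-185,50],"roll": 0,"gripper": 1}]}}

```text
clock: 2.7
position: [0.4481, 0.0976, 0.1999]
ee_rot: [3.141, -0.002, 0.0]
force: [0.5, -1.5, -0.5]
width: 1.004
```

Run:
```python
from h import *
d,s=snap("w2"); go([.447,.097,.040])
```

```text
pos [0.4482 0.0971 0.1999] yaw -0.0022 tilt [ 0.0002 -0.0008 -1.    ] t 2.75 w 0.9983224496161061 F [ 0.2561 -0.4318  0.9018] q7 -2.028264642384975
slide [ -1.2  -0.  159.9] roll -0.0022
```

View pics/w2.png

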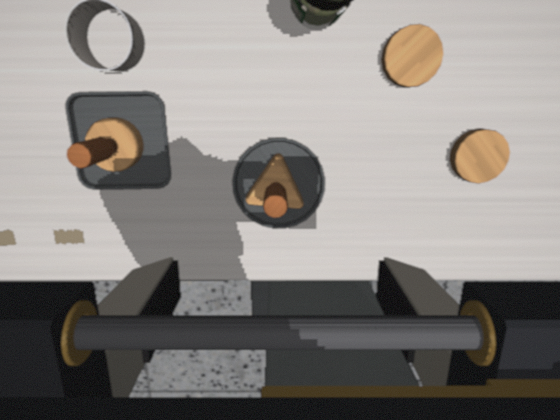

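The round tin is at about (279,182) with the triangular tamper's handle top at (275,205). The square tin is at (119,140) with the round tamper's handle top at (79,155). The ring is at (107,36).

Run:
```python
from h import *
d,s=load("w2"); f=d["frame"]
def W(c,z): return np.array([ray(d,*np.float64(q).ravel(),z)[:2] for q in c],np.float32)
# hand-read extents of the rims
print("rd tin edges", W([(233,182),(325,182),(279,137),(279,228)],.008))
print("sq tin corners-mid edges", W([(66,140),(171,140),(119,91),(119,190)],.008))
print("tri handle", W([(275,205)],.077),"round handle",W([(79,155)],.077))
wood=woodmask(f)
p=W(blob(wood,480,156,36),.012);print("d2",cv2.minEnclosingCircle(p))
a=f[70:240,50:340];a=cv2.resize(a,None,fx=2.7,fy=2.7,interpolation=cv2.INTER_CUBIC);cv2.imwrite("pics/w2a.png",a)
```

```text
rd tin edges [[0.4484 0.1396]
 [0.4482 0.0524]
 [0.4903 0.096 ]
 [0.402  0.096 ]]
sq tin corners-mid edges [[0.4879 0.2908]
 [0.4878 0.1948]
 [0.5305 0.2368]
 [0.4408 0.2484]]
tri handle [[0.446  0.0994]] round handle [[0.485  0.2448]]
d2 ((0.4735594689846039, -0.08764468878507614), 0.02643883228302002)
```

View pics/w2a.png

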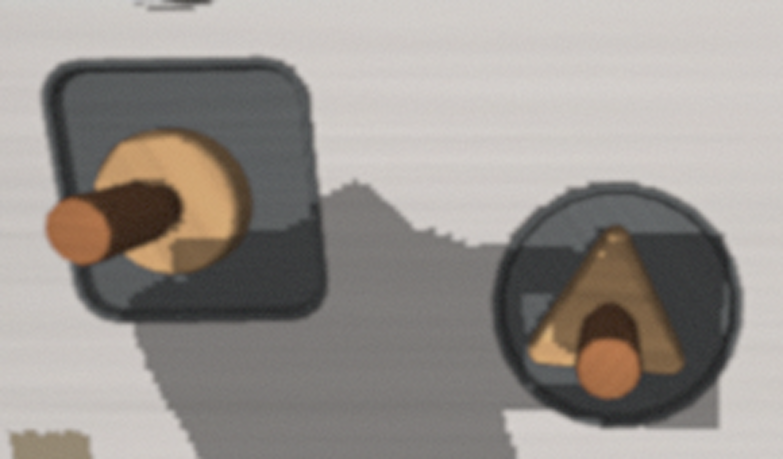

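{"method": "jog_arm", "body": {"increments": [{"slide": [-2,-1,15],"roll": 0,"gripper": 1},{"slide": [-2,-1,40],"roll": 0,"gripper": 0.8},{"slide": [-2,-1,70],"roll": 0,"gripper": 0.7},{"slide": [-2,-1,100],"roll": 0,"gripper": 0.7},{"slide": [-2,-1,125],"roll": 0,"gripper": 0.7},{"slide": [-2,-1,145],"roll": 0,"gripper": 0.7},{"slide": [-2,-1,156],"roll": 0,"gripper": 0.7},{"slide": [-2,-1,160],"roll": 0,"gripper": 0.7},{"slide": [-2,-1,160],"roll": 0,"gripper": 0.7},{"slide": [-2,-1,160],"roll": 0,"gripper": 0.7}], "newtons": 25}}

```text
clock: 3.58
position: [0.4464, 0.099, 0.0403]
ee_rot: [3.141, -0.003, 0.001]
force: [-0.7, -0.2, 0.2]
width: 0.701
```

Run:
```python
from h import *
d,s=snap("w3"); go([.447,.098,.040])
```

```text
pos [0.4466 0.0993 0.0406] yaw -0.0013 tilt [ 0.0015 -0.     -1.    ] t 3.6333 w 0.703063480944343 F [ 0.3521 -0.1833 -0.1338] q7 -2.2002041376132255
slide [0.4 1.3 0.6] roll -0.0013
```

View pics/w3.png

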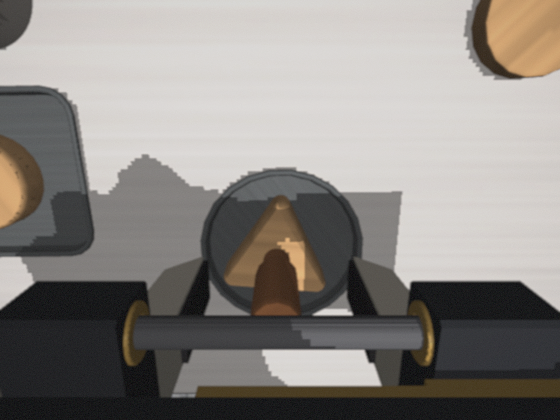

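{"method": "jog_arm", "body": {"increments": [{"slide": [0,0,0],"roll": 0,"gripper": 0.4},{"slide": [0,0,0],"roll": 0,"gripper": 0.1},{"slide": [0,0,0],"roll": 0,"gripper": 0.1},{"slide": [0,0,0],"roll": 0,"gripper": 0.1},{"slide": [0,0,0],"roll": 0,"gripper": 0.1},{"slide": [0,0,0],"roll": 0,"gripper": 0.1},{"slide": [0,0,0],"roll": 0,"gripper": 0.1},{"slide": [0,0,-5],"roll": 0,"gripper": 0.1},{"slide": [0,0,-15],"roll": 0,"gripper": 0.1},{"slide": [0,0,-30],"roll": 0,"gripper": 0.1}]}}

```text
clock: 4.47
position: [0.4449, 0.0996, 0.0698]
ee_rot: [3.141, -0.0, -0.003]
force: [-0.2, -0.6, -1.4]
width: 0.215
```

{"method": "jog_arm", "body": {"increments": [{"slide": [0,0,-20],"roll": 0,"gripper": 0.1},{"slide": [0,0,-45],"roll": 0,"gripper": 0.1},{"slide": [0,5,-70],"roll": 0,"gripper": 0.1},{"slide": [5,20,-85],"roll": 0,"gripper": 0.1},{"slide": [18,40,-90],"roll": 0,"gripper": 0.1},{"slide": [36,62,-90],"roll": 0,"gripper": 0.1},{"slide": [58,84,-90],"roll": 0,"gripper": 0.1},{"slide": [80,106,-90],"roll": 0,"gripper": 0.1},{"slide": [102,128,-90],"roll": 0,"gripper": 0.1},{"slide": [124,150,-90],"roll": 0,"gripper": 0.1}]}}

```text
clock: 5.3
position: [0.5705, -0.0514, 0.1607]
ee_rot: [-3.141, 0.0, -0.001]
force: [-0.9, 0.2, -1.6]
width: 0.212
```

Run:
```python
from h import *
d,s=snap("w4"); go([.651,-.103,.16])
```

```text
pos [ 0.5745 -0.0575  0.1606] yaw -0.0059 tilt [ 0.0035 -0.0027 -1.    ] t 5.35 w 0.21353215796152214 F [ 5.9799 -5.5248  0.6702] q7 -1.7384897806241602
slide [76.7 45.   1. ] roll -0.0059
```

View pics/w4.png

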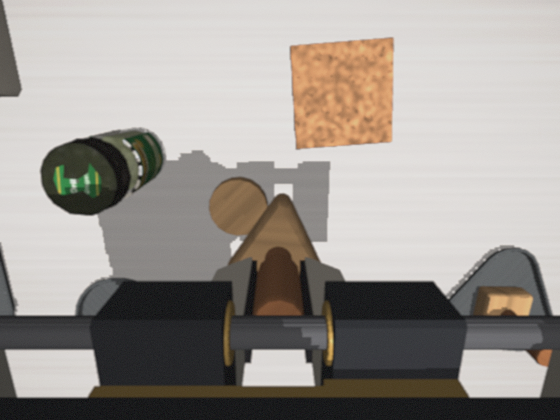

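Run:
```python
from h import *
d,s=load("w4"); print([ray(d,*q,.003)[:2].round(4).tolist() for q in [(343,94),(290,45),(394,38),(392,142),(297,149)]])
go([.651,-.103,.16])
```

```text
[[0.6503, -0.1037], [0.6862, -0.0611], [0.6911, -0.1405], [0.6124, -0.1462], [0.6067, -0.0677]]
pos [ 0.5745 -0.0575  0.1606] yaw -0.0059 tilt [ 0.0035 -0.0027 -1.    ] t 5.35 w 0.21353215796152214 F [ 5.9799 -5.5248  0.6702] q7 -1.7384897806241602
slide [76.7 45.   1. ] roll -0.0059
```

{"method": "jog_arm", "body": {"increments": [{"slide": [20,14,0],"roll": 0,"gripper": 0.1},{"slide": [40,28,0],"roll": 0,"gripper": 0.1},{"slide": [58,40,0],"roll": 0,"gripper": 0.1},{"slide": [70,48,10],"roll": 0,"gripper": 0.1},{"slide": [78,52,30],"roll": 0,"gripper": 0.1},{"slide": [80,52,55],"roll": 0,"gripper": 0.1},{"slide": [80,52,80],"roll": 0,"gripper": 0.1},{"slide": [80,52,98],"roll": 0,"gripper": 0.1},{"slide": [80,52,106],"roll": 0,"gripper": 0.1},{"slide": [80,52,110],"roll": 0,"gripper": 0.1}]}}

```text
clock: 6.18
position: [0.6488, -0.102, 0.0489]
ee_rot: [-3.141, 0.0, 0.003]
force: [0.0, -0.5, -0.8]
width: 0.211
```

Run:
```python
from h import *
d,s=snap("w5"); go([.649,-.104,.042])
```

```text
pos [ 0.6492 -0.1021  0.0492] yaw -0.0002 tilt [-0.0014  0.0004 -1.    ] t 6.2333 w 0.20847841002837492 F [-0.1377 -0.8954 -1.89  ] q7 -1.699881224899063
slide [-0.2  1.9  7.2] roll -0.0002
```

View pics/w5.png

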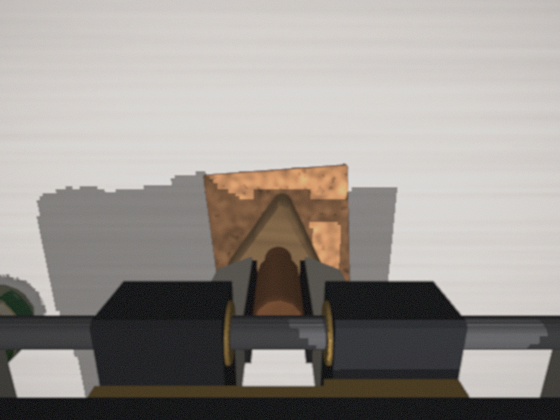

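{"method": "jog_arm", "body": {"increments": [{"slide": [0,2,3],"roll": 0,"gripper": 0.1},{"slide": [0,2,6],"roll": 0,"gripper": 0.1},{"slide": [0,2,8],"roll": 0,"gripper": 0.1},{"slide": [0,2,8],"roll": 0,"gripper": 0.1},{"slide": [0,2,8],"roll": 0,"gripper": 0.3},{"slide": [0,2,8],"roll": 0,"gripper": 0.6},{"slide": [0,2,8],"roll": 0,"gripper": 0.6},{"slide": [0,2,8],"roll": 0,"gripper": 0.6},{"slide": [0,2,0],"roll": 0,"gripper": 0.6},{"slide": [0,2,-15],"roll": 0,"gripper": 0.6}]}}

```text
clock: 7.07
position: [0.6485, -0.1042, 0.0638]
ee_rot: [-3.141, 0.0, 0.005]
force: [-1.3, 0.3, 0.1]
width: 0.58
```

{"method": "jog_arm", "body": {"increments": [{"slide": [0,0,-25],"roll": 0,"gripper": 0.6},{"slide": [0,0,-55],"roll": 0,"gripper": 0.6},{"slide": [-10,-2,-75],"roll": 0,"gripper": 0.8},{"slide": [-40,-6,-85],"roll": 0,"gripper": 1},{"slide": [-75,-10,-85],"roll": 0,"gripper": 1},{"slide": [-110,-12,-85],"roll": 0,"gripper": 1},{"slide": [-145,-14,-80],"roll": 0,"gripper": 1},{"slide": [-165,-14,-70],"roll": 0,"gripper": 1},{"slide": [-175,-14,-60],"roll": 0,"gripper": 1},{"slide": [-175,-14,-60],"roll": 0,"gripper": 1}]}}

```text
clock: 7.9
position: [0.4715, -0.0905, 0.1241]
ee_rot: [3.141, -0.001, -0.005]
force: [-0.4, -0.5, 0.4]
width: 0.998
```

Run:
```python
from h import *
d,s=snap("w6"); go([.4735,-.089,.0095])
```

```text
pos [ 0.4738 -0.0904  0.125 ] yaw -0.0005 tilt [-0.0008 -0.0005 -1.    ] t 7.95 w 0.9991213651545184 F [-0.0261 -0.2438  0.4228] q7 -1.6681104498610682
slide [ -0.2  -1.4 115.5] roll -0.0005
```

View pics/w6.png

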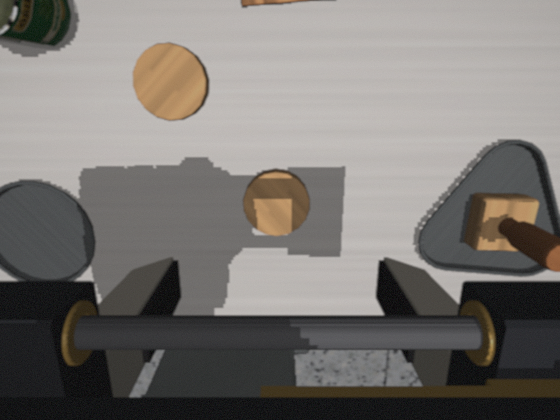

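The disc is at (277,203) between the fingers, with the empty round tin at (44,231). The second disc, (170,81), lies to its left, so the choice stands.

Run:
```python
from h import *
d,s=load("w6"); f=d["frame"]
p=np.array([ray(d,*q[0],.014)[:2] for q in blob(woodmask(f),277,203,42)],np.float32);print(cv2.minEnclosingCircle(p))
print([ray(d,*q,.0145)[:2].round(4).tolist() for q in [(277,203),(243,203),(310,203),(277,169),(277,237)]])
print("tin",[ray(d,*q,.008)[:2].round(4).tolist() for q in [(44,180),(44,284),(95,236)]])
```

```text
((0.4741198420524597, -0.08960261940956116), 0.025118479505181313)
[[0.4745, -0.0903], [0.4746, -0.0653], [0.4745, -0.1146], [0.4999, -0.0904], [0.4477, -0.0903]]
tin [[0.4906, 0.0819], [0.4046, 0.0983], [0.4461, 0.0509]]
```

{"method": "jog_arm", "body": {"increments": [{"slide": [0,-1,15],"roll": 0,"gripper": 1},{"slide": [0,-1,38],"roll": 0,"gripper": 1},{"slide": [0,-1,62],"roll": 0,"gripper": 1},{"slide": [0,-1,85],"roll": 0,"gripper": 1},{"slide": [0,-1,102],"roll": 0,"gripper": 1},{"slide": [0,-1,111],"roll": 0,"gripper": 1},{"slide": [0,-1,115],"roll": 0,"gripper": 1},{"slide": [0,-1,115],"roll": 0,"gripper": 1},{"slide": [0,-1,115],"roll": 0,"gripper": 1},{"slide": [0,-1,115],"roll": 0,"gripper": 1}]}}

```text
clock: 8.78
position: [0.4758, -0.0893, 0.0107]
ee_rot: [3.141, -0.001, 0.003]
force: [0.5, 0.2, 0.0]
width: 0.997
```

Run:
```python
from h import *
go([.474,-.0895,.009])
```

```text
pos [ 0.4758 -0.0893  0.0107] yaw -0.0003 tilt [ 0.0018 -0.0003 -1.    ] t 8.7833 w 0.9966695871548683 F [0.5216 0.2421 0.0368] q7 -1.7767979925608508
slide [-1.8  0.2  1.7] roll -0.0003
```

{"method": "jog_arm", "body": {"increments": [{"slide": [-2,0,2],"roll": 0,"gripper": 0.8},{"slide": [-2,0,2],"roll": 0,"gripper": 0.6},{"slide": [-2,0,2],"roll": 0,"gripper": 0.4},{"slide": [-2,0,2],"roll": 0,"gripper": 0.4},{"slide": [-2,0,2],"roll": 0,"gripper": 0.4},{"slide": [-2,0,2],"roll": 0,"gripper": 0.4},{"slide": [-2,0,2],"roll": 0,"gripper": 0.4},{"slide": [-2,0,-4],"roll": 0,"gripper": 0.4},{"slide": [-2,0,-18],"roll": 0,"gripper": 0.4},{"slide": [-2,0,-36],"roll": 0,"gripper": 0.4}], "newtons": 20}}

```text
clock: 9.62
position: [0.4718, -0.089, 0.0456]
ee_rot: [-3.141, 0.0, 0.004]
force: [0.1, -0.2, -1.0]
width: 0.536
```

Run:
```python
from h import *
d,s=snap("w7"); go([.4475,.0965,.05])
```

```text
pos [ 0.4739 -0.0891  0.049 ] yaw 0.0 tilt [ 0.0023 -0.0004 -1.    ] t 9.6667 w 0.5346062024547775 F [-0.1822 -0.6057  1.9632] q7 -1.7410686975568954
slide [ -26.4 -185.6   -1.1] roll 0.0
```

View pics/w7.png

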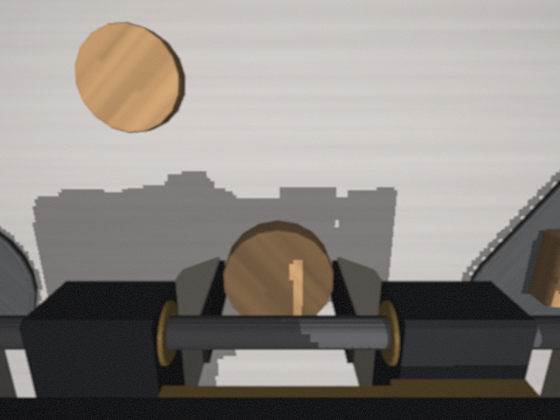

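{"method": "jog_arm", "body": {"increments": [{"slide": [-2,-15,-15],"roll": 0,"gripper": 0.4},{"slide": [-5,-38,-25],"roll": 0,"gripper": 0.4},{"slide": [-9,-63,-30],"roll": 0,"gripper": 0.4},{"slide": [-13,-90,-30],"roll": 0,"gripper": 0.4},{"slide": [-17,-117,-30],"roll": 0,"gripper": 0.4},{"slide": [-21,-142,-30],"roll": 0,"gripper": 0.4},{"slide": [-24,-164,-30],"roll": 0,"gripper": 0.4},{"slide": [-26,-178,-30],"roll": 0,"gripper": 0.4},{"slide": [-26,-185,-25],"roll": 0,"gripper": 0.4},{"slide": [-26,-185,-20],"roll": 0,"gripper": 0.4}]}}

```text
clock: 10.5
position: [0.4472, 0.0975, 0.0659]
ee_rot: [-3.141, -0.004, -0.002]
force: [0.5, -0.3, -1.0]
width: 0.535
```

Run:
```python
from h import *
d,s=snap("w8"); go([.447,.0965,.05])
t=__import__("cell").arm.get_image("top");np.savez("top1.npz",**t);cv2.imwrite("pics/top1.png",cv2.resize(t["frame"][180:300,120:420],None,fx=2.6,fy=2.6))
```

```text
pos [0.4465 0.0957 0.0647] yaw 0.0008 tilt [-0.0007 -0.0004 -1.    ] t 10.55 w 0.5347851202828268 F [-0.3327 -0.0764 -1.0912] q7 -2.1423512902410633
slide [ 0.5 -0.8 14.7] roll 0.0008
```

View pics/w8.png

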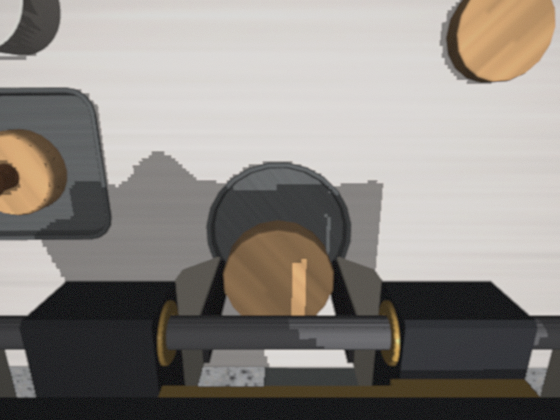

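Run:
```python
from h import *
d,s=load("w8")
print("tin far edge/left/right",[ray(d,*q,.008)[:2].round(4).tolist() for q in [(278,162),(207,228),(350,228)]])
print("disc far,left,right",[ray(d,*q,.071)[:2].round(4).tolist() for q in [(278,221),(223,274),(334,274)]])
print("disc bottom far",ray(d,278,221,.056)[:2])
```

```text
tin far edge/left/right [[0.4902, 0.0971], [0.4498, 0.1401], [0.45, 0.0534]]
disc far,left,right [[0.4759, 0.0971], [0.4509, 0.1216], [0.451, 0.0721]]
disc bottom far [0.4708 0.0971]
```

Run:
```python
from h import *
for n,hw in (("w1",.046),("w8",.0247)):
    d,s=load(n); H=d["hand_eye"];K=d["intrinsics"]
    for x in (.0095,-.0095):
        for y in (-hw,hw,hw+.019):
            for z in (0,):
                c=H[:3,:3].T@(np.array([x,y,z])-H[:3,3]); p=K@c/c[2]; print(n,x,y,z,p[:2].round(1))
    cv2.imwrite(f"pics/{n}f.png",cv2.resize(d["frame"][200:320,150:420],None,fx=2.9,fy=2.9,interpolation=cv2.INTER_CUBIC))
```

```text
w1 0.0095 -0.046 0 [175.7 257.5]
w1 0.0095 0.046 0 [378.2 257.4]
w1 0.0095 0.065 0 [420.1 257.4]
w1 -0.0095 -0.046 0 [179.1 294.6]
w1 -0.0095 0.046 0 [375.  294.5]
w1 -0.0095 0.065 0 [415.4 294.5]
w8 0.0095 -0.0247 0 [222.6 257.4]
w8 0.0095 0.0247 0 [331.4 257.4]
w8 0.0095 0.0437 0 [373.2 257.4]
w8 -0.0095 -0.0247 0 [224.4 294.5]
w8 -0.0095 0.0247 0 [329.6 294.5]
w8 -0.0095 0.0437 0 [370.1 294.5]
```

View pics/w8f.png

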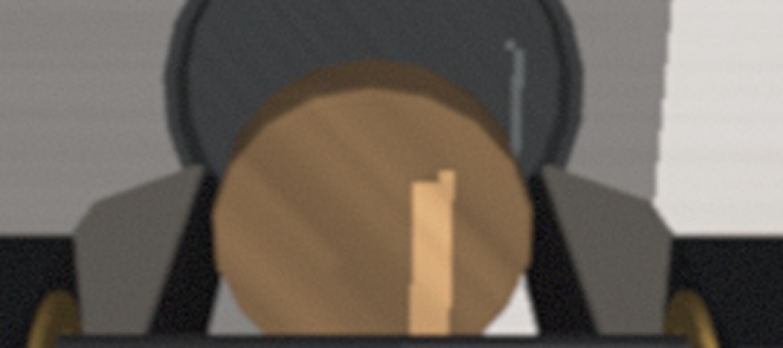

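View pics/w1f.png

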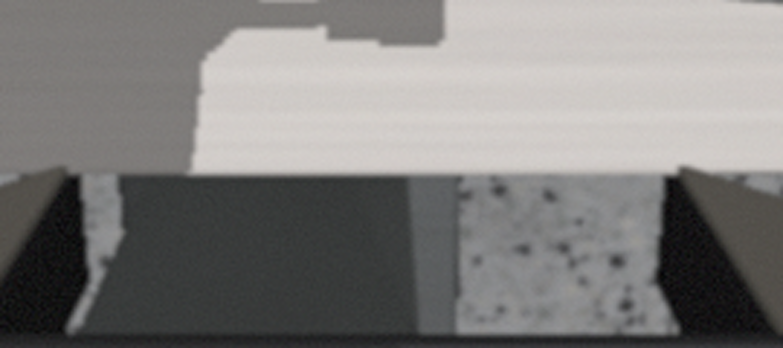

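View pics/top1.png

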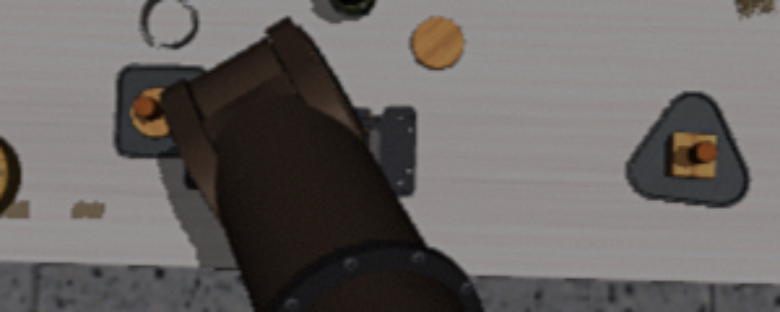

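The earlier far edge (v=221) was the disc's lower edge. The top edge is at v≈230, which puts the disc centre at x≈0.4465, matching both the TCP and the tin. I'll lower it.

{"method": "jog_arm", "body": {"increments": [{"slide": [0,-1,8],"roll": 0,"gripper": 0.4},{"slide": [0,-1,20],"roll": 0,"gripper": 0.4},{"slide": [0,-1,32],"roll": 0,"gripper": 0.4},{"slide": [0,-1,40],"roll": 0,"gripper": 0.4},{"slide": [0,-1,45],"roll": 0,"gripper": 0.4},{"slide": [0,-1,48],"roll": 0,"gripper": 0.4},{"slide": [0,-1,48],"roll": 0,"gripper": 0.4},{"slide": [0,-1,48],"roll": 0,"gripper": 0.4},{"slide": [0,-1,48],"roll": 0,"gripper": 0.4},{"slide": [0,-1,48],"roll": 0,"gripper": 0.4}]}}

```text
clock: 11.43
position: [0.4472, 0.0969, 0.0181]
ee_rot: [-3.141, 0.001, -0.001]
force: [-0.5, -0.4, -0.3]
width: 0.537
```

Run:
```python
from h import *
d,s=snap("w9"); go([.447,.0968,.011])
cv2.imwrite("pics/w9f.png",cv2.resize(d["frame"][180:320,150:420],None,fx=2.9,fy=2.9,interpolation=cv2.INTER_CUBIC))
```

```text
pos [0.4472 0.0969 0.0181] yaw -0.0003 tilt [ 0.0008  0.0001 -1.    ] t 11.4833 w 0.5343725878704892 F [ 0.115   0.3533 -0.4926] q7 -2.200069533568462
slide [-0.2  0.1  7.1] roll -0.0003
```

View pics/w9f.png

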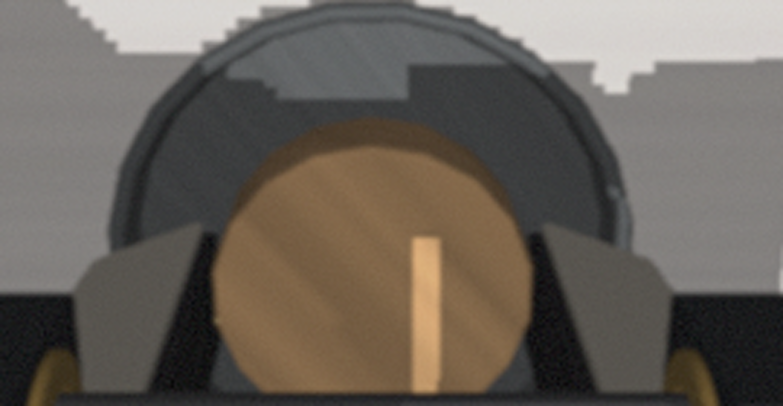

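Run:
```python
from h import *
d,s=load("w9")
print("tin centre x",ray(d,278,181.7,.008)[0]-.044,"L/R y",ray(d,150+110/2.9,260,.008)[1],ray(d,150+630/2.9,260,.008)[1],"disc x bottom",ray(d,278,220.3,.0093)[0]-.025,"top",ray(d,278,180+146/2.9,.0243)[0]-.025)
```

```text
tin centre x 0.4455375999989489 L/R y 0.14007795344112575 0.05316215926219225 disc x bottom 0.4464908855539714 top 0.447065612907058
```

{"method": "jog_arm", "body": {"increments": [{"slide": [0,0,3],"roll": 0,"gripper": 0.4},{"slide": [0,0,5],"roll": 0,"gripper": 0.4},{"slide": [0,0,6.5],"roll": 0,"gripper": 0.4},{"slide": [0,0,7],"roll": 0,"gripper": 0.4},{"slide": [0,0,7],"roll": 0,"gripper": 0.4},{"slide": [0,0,7],"roll": 0,"gripper": 0.4},{"slide": [0,0,7],"roll": 0,"gripper": 0.4},{"slide": [0,0,7],"roll": 0,"gripper": 0.4},{"slide": [0,0,7],"roll": 0,"gripper": 0.4},{"slide": [0,0,7],"roll": 0,"gripper": 0.4}]}}

```text
clock: 12.32
position: [0.4469, 0.0968, 0.0108]
ee_rot: [3.142, -0.0, 0.0]
force: [-0.0, 0.7, -0.4]
width: 0.538
```

{"method": "jog_arm", "body": {"increments": [{"slide": [0,0,0.5],"roll": 0,"gripper": 0.4},{"slide": [0,0,0.5],"roll": 0,"gripper": 0.54},{"slide": [0,0,0.5],"roll": 0,"gripper": 0.6},{"slide": [0,0,0.5],"roll": 0,"gripper": 0.65},{"slide": [0,0,0.5],"roll": 0,"gripper": 0.68},{"slide": [0,0,-4],"roll": 0,"gripper": 0.7},{"slide": [0,0,-20],"roll": 0,"gripper": 0.7},{"slide": [0,0,-45],"roll": 0,"gripper": 0.7},{"slide": [0,0,-75],"roll": 0,"gripper": 0.7},{"slide": [0,0,-100],"roll": 0,"gripper": 0.7}]}}

```text
clock: 13.15
position: [0.4466, 0.097, 0.1125]
ee_rot: [-3.141, -0.0, 0.0]
force: [0.6, -0.3, 0.4]
width: 0.697
```

{"method": "jog_arm", "body": {"increments": [{"slide": [0,0,-30],"roll": 0,"gripper": 0.7},{"slide": [8,-20,-45],"roll": 0,"gripper": 0.7},{"slide": [16,-45,-45],"roll": 0,"gripper": 0.7},{"slide": [24,-70,-45],"roll": 0,"gripper": 0.7},{"slide": [32,-95,-45],"roll": 0,"gripper": 0.7},{"slide": [37,-118,-45],"roll": 0,"gripper": 0.7},{"slide": [39,-136,-45],"roll": 0,"gripper": 0.7},{"slide": [40,-145,-45],"roll": 0,"gripper": 0.7},{"slide": [40,-145,-45],"roll": 0,"gripper": 0.7},{"slide": [40,-145,-45],"roll": 0,"gripper": 0.7}]}}

```text
clock: 13.98
position: [0.4865, 0.2412, 0.1556]
ee_rot: [3.141, 0.0, -0.001]
force: [-0.8, -0.8, -0.8]
width: 0.7
```

Run:
```python
from h import *
d,s=snap("w10"); go([.486,.243,.041])
```

```text
pos [0.4867 0.2404 0.1556] yaw -0.0009 tilt [-0.0004 -0.0012 -1.    ] t 14.0333 w 0.7006169979194183 F [ 0.1632  0.0961 -0.2856] q7 -2.3270622581396703
slide [ -0.6  -2.8 114.6] roll -0.0009
```

View pics/w10.png

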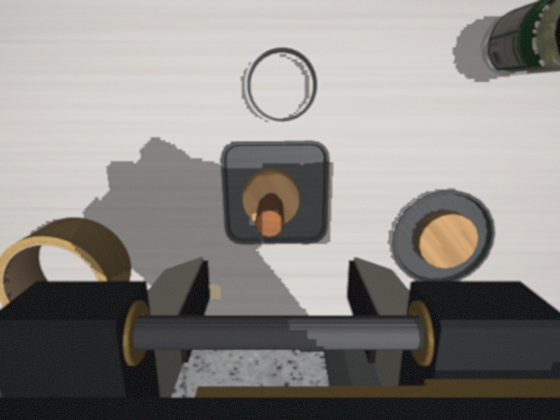

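Run:
```python
from h import *
d,s=load("w10")
def W(c,z): return np.array([ray(d,*np.float64(q).ravel(),z)[:2] for q in c])
f=d["frame"]
cv2.imwrite("pics/w10a.png",cv2.resize(f[120:290,200:500],None,fx=2.6,fy=2.6,interpolation=cv2.INTER_CUBIC))
p=np.float32(W(blob(woodmask(f),448,241,34),.0165)); print("spacer",cv2.minEnclosingCircle(p),cv2.fitEllipse(p)[:2])
print("handle",W([(270,223)],.077))
```

```text
spacer ((0.4492758810520172, 0.09933577477931976), 0.027454694733023643) ((0.44925782084465027, 0.09882976114749908), (0.04805604740977287, 0.05411491543054581))
handle [[0.4852 0.2459]]
```

View pics/w10a.png

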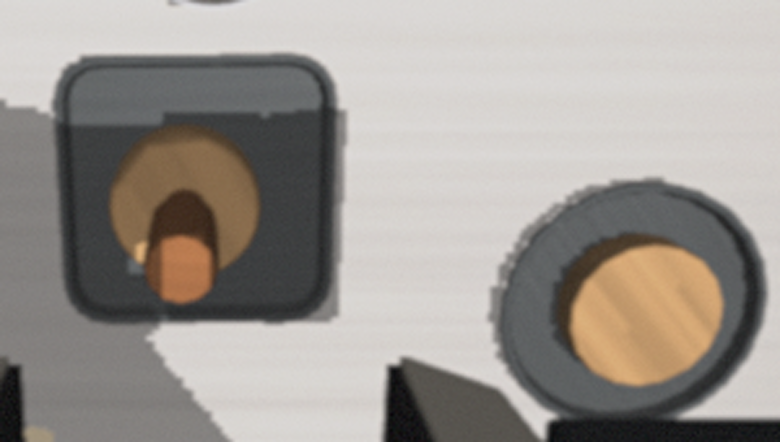

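Run:
```python
from h import *
d,s=load("w10")
def W(c,z): return np.array([ray(d,200+u/2.6,120+v/2.6,z)[:2] for u,v in c])
print("sq L,R,T,B",W([(62,190),(337,190),(195,57),(195,318)],.008))
print("round foot L,R,T",W([(109,205),(261,205),(185,126)],.020))
print("rd tin L,R,T,B",W([(499,290),(765,290),(645,180),(610,420)],.008))
print("spacer L,R,T,B",W([(569,314),(722,312),(650,242),(640,386)],.017), W([(646,314)],.017))
```

```text
sq L,R,T,B [[0.4875 0.2857]
 [0.4875 0.1975]
 [0.5297 0.243 ]
 [0.4433 0.2432]]
round foot L,R,T [[0.4858 0.2696]
 [0.4858 0.2226]
 [0.5106 0.246 ]]
rd tin L,R,T,B [[0.4532 0.1424]
 [0.4532 0.0541]
 [0.4907 0.0991]
 [0.4051 0.0995]]
spacer L,R,T,B [[0.4483 0.1218]
 [0.4489 0.0722]
 [0.4728 0.0989]
 [0.4225 0.0953]] [[0.4483 0.0968]]
```

{"method": "jog_arm", "body": {"increments": [{"slide": [-1,-3,12],"roll": 0,"gripper": 0.7},{"slide": [-1,-5,35],"roll": 0,"gripper": 0.7},{"slide": [-1,-5,60],"roll": 0,"gripper": 0.7},{"slide": [-1,-5,84],"roll": 0,"gripper": 0.7},{"slide": [-1,-5,101],"roll": 0,"gripper": 0.7},{"slide": [-1,-5,111],"roll": 0,"gripper": 0.7},{"slide": [-1,-5,115],"roll": 0,"gripper": 0.7},{"slide": [-1,-5,115],"roll": 0,"gripper": 0.7},{"slide": [-1,-5,115],"roll": 0,"gripper": 0.7},{"slide": [-1,-5,115],"roll": 0,"gripper": 0.7}], "newtons": 25}}

```text
clock: 14.87
position: [0.4867, 0.247, 0.0419]
ee_rot: [-3.141, 0.001, -0.003]
force: [0.3, 0.1, 0.3]
width: 0.699
```

Run:
```python
from h import *
d,s=snap("w11"); go([.4857,.246,.040])
cv2.imwrite("pics/w11f.png",cv2.resize(d["frame"][180:320,150:420],None,fx=2.9,fy=2.9,interpolation=cv2.INTER_CUBIC))
```

```text
pos [0.4866 0.2471 0.0418] yaw -0.0006 tilt [ 0.0017  0.0008 -1.    ] t 14.9167 w 0.6959335076641749 F [ 0.2997 -0.2235 -0.9119] q7 -2.423089056160928
slide [-0.9  1.1  1.8] roll -0.0006
```

View pics/w11f.png

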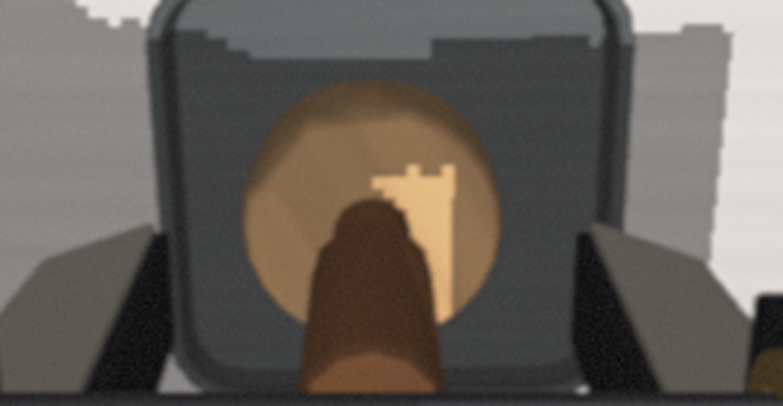

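{"method": "jog_arm", "body": {"increments": [{"slide": [-1,0,1],"roll": 0,"gripper": 0.4},{"slide": [-1,0,1],"roll": 0,"gripper": 0.1},{"slide": [-1,0,1],"roll": 0,"gripper": 0.1},{"slide": [-1,0,1],"roll": 0,"gripper": 0.1},{"slide": [-1,0,1],"roll": 0,"gripper": 0.1},{"slide": [-1,0,1],"roll": 0,"gripper": 0.1},{"slide": [-1,0,1],"roll": 0,"gripper": 0.1},{"slide": [-1,0,-5],"roll": 0,"gripper": 0.1},{"slide": [-1,0,-18],"roll": 0,"gripper": 0.1},{"slide": [-1,0,-36],"roll": 0,"gripper": 0.1}]}}

```text
clock: 15.75
position: [0.4839, 0.2462, 0.0762]
ee_rot: [3.14, -0.0, -0.004]
force: [-0.5, -0.1, -1.8]
width: 0.213
```

Run:
```python
from h import *
d,s=load("w11")
print("foot bottom centre x",ray(d,278,180+80/2.9,.002)[0]-.024)
go([.448,.0975,.1])
```

```text
foot bottom centre x 0.4837713233753096
pos [0.4839 0.2462 0.0762] yaw -0.0001 tilt [-0.0026 -0.0014 -1.    ] t 15.75 w 0.2125555912528304 F [-0.5168 -0.1454 -1.7886] q7 -2.3955795946325313
slide [-35.9 148.7 -23.5] roll -0.0001
```

{"method": "jog_arm", "body": {"increments": [{"slide": [-3,10,-15],"roll": 0,"gripper": 0.1},{"slide": [-8,28,-22],"roll": 0,"gripper": 0.1},{"slide": [-13,50,-24],"roll": 0,"gripper": 0.1},{"slide": [-18,74,-24],"roll": 0,"gripper": 0.1},{"slide": [-24,98,-24],"roll": 0,"gripper": 0.1},{"slide": [-29,120,-24],"roll": 0,"gripper": 0.1},{"slide": [-33,136,-24],"roll": 0,"gripper": 0.1},{"slide": [-36,145,-24],"roll": 0,"gripper": 0.1},{"slide": [-37,149,-20],"roll": 0,"gripper": 0.1},{"slide": [-37,149,-20],"roll": 0,"gripper": 0.1}]}}

```text
clock: 16.58
position: [0.4476, 0.0973, 0.0964]
ee_rot: [3.141, -0.002, -0.001]
force: [-0.1, 0.5, -2.1]
width: 0.215
```

{"method": "jog_arm", "body": {"increments": [{"slide": [0,0,6],"roll": 0,"gripper": 0.1},{"slide": [0,0,14],"roll": 0,"gripper": 0.1},{"slide": [0,0,20],"roll": 0,"gripper": 0.1},{"slide": [0,0,24],"roll": 0,"gripper": 0.1},{"slide": [0,0,25],"roll": 0,"gripper": 0.1},{"slide": [0,0,25],"roll": 0,"gripper": 0.1},{"slide": [0,0,25],"roll": 0,"gripper": 0.1},{"slide": [0,0,25],"roll": 0,"gripper": 0.1},{"slide": [0,0,25],"roll": 0,"gripper": 0.1},{"slide": [0,0,25],"roll": 0,"gripper": 0.1}]}}

```text
clock: 17.42
position: [0.448, 0.0978, 0.072]
ee_rot: [-3.142, 0.001, -0.001]
force: [0.3, -0.7, -1.5]
width: 0.214
```

Run:
```python
from h import *
d,s=snap("w12"); go([.448,.0972,.0557])
cv2.imwrite("pics/w12f.png",cv2.resize(d["frame"][160:320,150:420],None,fx=2.9,fy=2.9,interpolation=cv2.INTER_CUBIC))
```

```text
pos [0.448  0.0978 0.0719] yaw -0.0005 tilt [ 0.0004  0.     -1.    ] t 17.4667 w 0.21396883282868862 F [ 0.8957 -0.2509 -1.1743] q7 -2.1573851931526495
slide [ 0.   0.6 16.2] roll -0.0005
```

View pics/w12f.png

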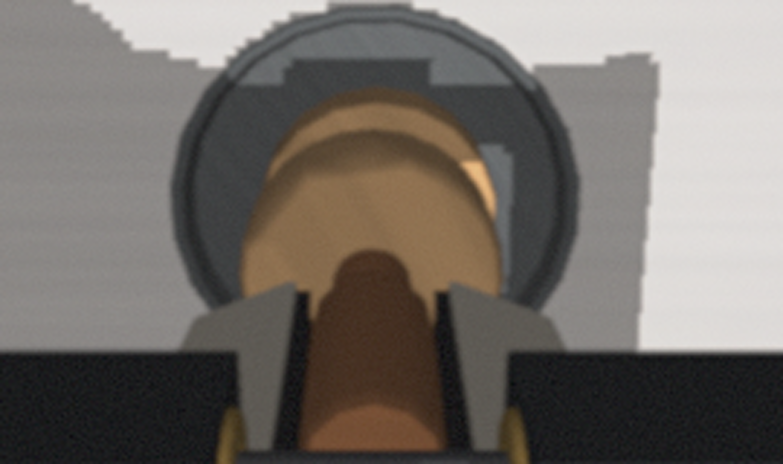

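Run:
```python
from h import *
d,s=load("w12")
def w(u,v,z): return ray(d,150+u/2.9,160+v/2.9,z)[:2]
print("foot",w(372,130,.0334)-[.024,0],w(242,250,.0334),w(500,250,.0334)); print("spacer",w(377,102,.017)-[.025,0],"bottom",w(377,89,.002)-[.025,0], w(265,190,.017),w(495,190,.017)); print("tin",w(375,8,.008)-[.044,0],w(172,190,.008),w(578,190,.008))
```

```text
foot [0.4471 0.0972] [0.4469 0.1223] [0.4469 0.0725]
spacer [0.4471 0.0962] bottom [0.446  0.0961] [0.4534 0.1192] [0.4533 0.0719]
tin [0.4455 0.0966] [0.4502 0.1401] [0.4501 0.053 ]
```

{"method": "jog_arm", "body": {"increments": [{"slide": [0,0.5,5],"roll": 0,"gripper": 0.1},{"slide": [0,0.5,10],"roll": 0,"gripper": 0.1},{"slide": [0,0.5,14],"roll": 0,"gripper": 0.1},{"slide": [0,0.5,16],"roll": 0,"gripper": 0.1},{"slide": [0,0.5,16],"roll": 0,"gripper": 0.1},{"slide": [0,0.5,16],"roll": 0,"gripper": 0.1},{"slide": [0,0.5,16],"roll": 0,"gripper": 0.1},{"slide": [0,0.5,16],"roll": 0,"gripper": 0.1},{"slide": [0,0.5,16],"roll": 0,"gripper": 0.1},{"slide": [0,0.5,16],"roll": 0,"gripper": 0.1}]}}

```text
clock: 18.3
position: [0.4478, 0.0973, 0.0557]
ee_rot: [3.142, -0.001, 0.0]
force: [0.6, 0.7, -1.0]
width: 0.215
```

Run:
```python
from h import *
go([.4475,.0968,.0557])
```

```text
pos [0.4478 0.0973 0.0557] yaw -0.0003 tilt [ 0. -0. -1.] t 18.3 w 0.21469109579564422 F [ 0.6138  0.7315 -1.0086] q7 -2.1755359637685356
slide [-0.3  0.5  0. ] roll -0.0003
```

{"method": "jog_arm", "body": {"increments": [{"slide": [0,0,0.5],"roll": 0,"gripper": 0.1},{"slide": [0,0,1],"roll": 0,"gripper": 0.1},{"slide": [0,0,1],"roll": 0,"gripper": 0.1},{"slide": [0,0,1],"roll": 0,"gripper": 0.25},{"slide": [0,0,1],"roll": 0,"gripper": 0.4},{"slide": [0,0,1],"roll": 0,"gripper": 0.6},{"slide": [0,0,1],"roll": 0,"gripper": 0.6},{"slide": [0,0,1],"roll": 0,"gripper": 0.6},{"slide": [0,0,-6],"roll": 0,"gripper": 0.6},{"slide": [0,0,-25],"roll": 0,"gripper": 0.6}]}}

```text
clock: 19.13
position: [0.4463, 0.0969, 0.0796]
ee_rot: [3.141, -0.0, -0.006]
force: [0.5, -0.2, 0.4]
width: 0.593
```

{"method": "jog_arm", "body": {"increments": [{"slide": [0,0,-25],"roll": 0,"gripper": 0.7},{"slide": [0,0,-55],"roll": 0,"gripper": 0.7},{"slide": [0,0,-85],"roll": 0,"gripper": 0.7},{"slide": [2,20,-95],"roll": 0,"gripper": 0.7},{"slide": [4,50,-95],"roll": 0,"gripper": 0.7},{"slide": [6,85,-95],"roll": 0,"gripper": 0.7},{"slide": [8,120,-95],"roll": 0,"gripper": 0.7},{"slide": [10,155,-95],"roll": 0,"gripper": 0.7},{"slide": [10,190,-95],"roll": 0,"gripper": 0.7},{"slide": [10,225,-95],"roll": 0,"gripper": 0.7}]}}

```text
clock: 19.97
position: [0.4575, -0.1293, 0.1764]
ee_rot: [3.142, 0.0, 0.001]
force: [0.7, 0.5, 0.5]
width: 0.699
```

{"method": "jog_arm", "body": {"increments": [{"slide": [1,30,0],"roll": 0,"gripper": 0.7},{"slide": [1,60,0],"roll": 0,"gripper": 0.7},{"slide": [1,88,0],"roll": 0,"gripper": 0.7},{"slide": [1,108,0],"roll": 0,"gripper": 0.7},{"slide": [1,120,0],"roll": 0,"gripper": 0.7},{"slide": [1,127,5],"roll": 0,"gripper": 0.7},{"slide": [1,130,10],"roll": 0,"gripper": 0.7},{"slide": [1,130,10],"roll": 0,"gripper": 0.7},{"slide": [1,130,10],"roll": 0,"gripper": 0.7},{"slide": [1,130,10],"roll": 0,"gripper": 0.7}]}}

```text
clock: 20.8
position: [0.459, -0.2562, 0.1657]
ee_rot: [-3.141, -0.003, 0.0]
force: [0.2, -0.1, 0.7]
width: 0.703
```

Run:
```python
from h import *
d,s=snap("w13"); go([.458,-.2585,.041])
t=__import__("cell").arm.get_image("top");np.savez("top2.npz",**t);cv2.imwrite("pics/top2.png",cv2.resize(t["frame"][140:280,120:420],None,fx=2.6,fy=2.6))
```

```text
pos [ 0.4591 -0.2564  0.1658] yaw 0.0016 tilt [ 0.0001  0.0004 -1.    ] t 20.85 w 0.6987311090775215 F [-0.5437  0.4065  0.7844] q7 -1.2719530278880582
slide [ -1.1   2.2 124.8] roll 0.0016
```

View pics/w13.png

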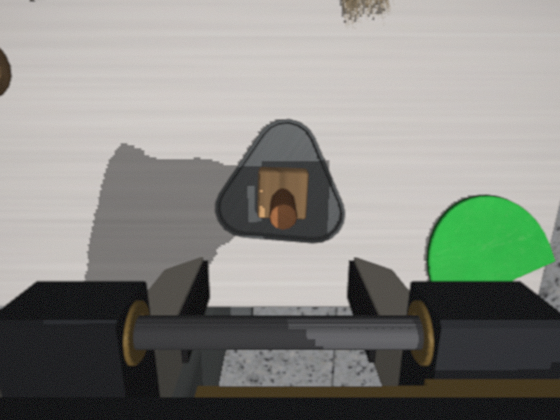

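View pics/top2.png

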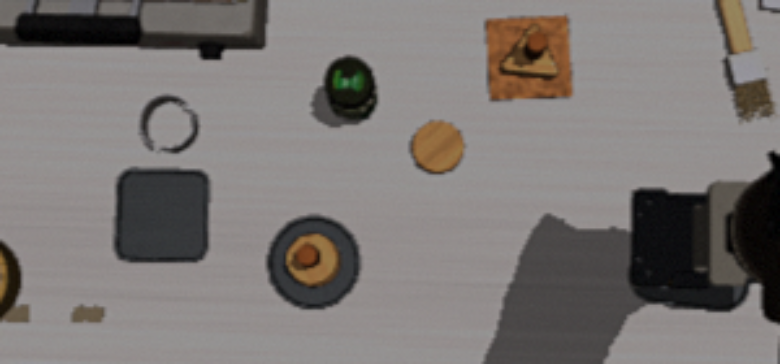

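Run:
```python
from h import *
d,s=load("w13");f=d["frame"]
print("handle",ray(d,284,217,.077),"foot",[ray(d,*q,.02)[:2].round(4).tolist() for q in [(260,170),(307,171),(258,217),(307,218)]])
cv2.imwrite("pics/w13a.png",cv2.resize(f[105:255,200:360],None,fx=4,fy=4,interpolation=cv2.INTER_CUBIC))
```

```text
handle [ 0.4585 -0.2607  0.077 ] foot [[0.4798, -0.2419], [0.479, -0.2802], [0.4395, -0.2397], [0.4387, -0.2812]]
```

View pics/w13a.png

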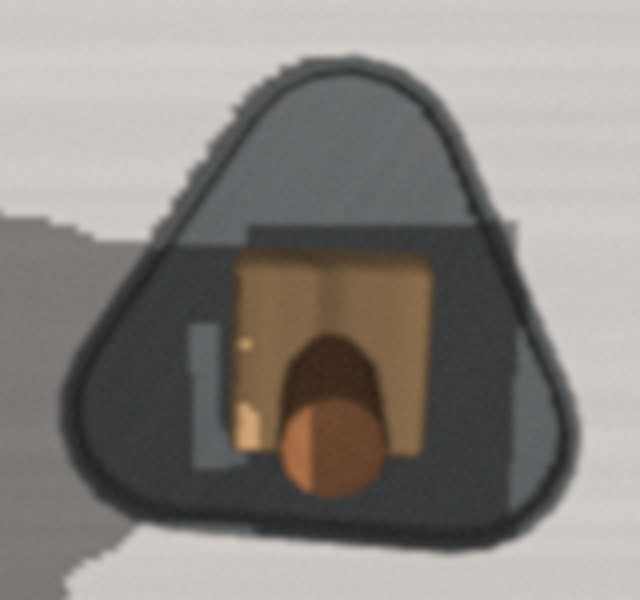

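Run:
```python
from h import *
d,s=load("w13")
w=lambda u,v: ray(d,200+u/4,105+v/4,.008)[:2]
L=[(w(230,110),w(80,355)),(w(465,130),w(565,390)),(w(150,527),w(450,549))]
A=[];b=[]
c0=np.array([.46,-.26])
for p,q in L:
    t=(q-p)/np.linalg.norm(q-p); n=np.array([-t[1],t[0]]); 
    if n@(c0-p)<0:n=-n
    A.append([*n,-1]);b.append(n@p); print("angle",np.degrees(np.arctan2(t[1],t[0])))
print(np.linalg.solve(A,b))
for q in [(340,57),(62,430),(578,440)]: print(w(*q), np.linalg.norm(w(*q)-np.linalg.solve(A,b)[:2]))
print("cmd");go([.4585,-.2607,.0405])
```

```text
angle 147.48729676856763
angle -157.11322109947983
angle -94.41749245108214
[ 0.4581 -0.2598  0.0441]
[ 0.5192 -0.2622] 0.06113701455308294
[ 0.4397 -0.2019] 0.0608030343212072
[ 0.4375 -0.315 ] 0.058894081539611905
cmd
pos [ 0.4591 -0.2566  0.1659] yaw 0.0014 tilt [ 0.0002  0.0002 -1.    ] t 20.9 w 0.7002169011586384 F [-0.4685 -0.1509  0.496 ] q7 -1.271828866790098
slide [ -0.6   4.1 125.4] roll 0.0014
```

{"method": "jog_arm", "body": {"increments": [{"slide": [0,2,12],"roll": 0,"gripper": 0.7},{"slide": [0,4,36],"roll": 0,"gripper": 0.7},{"slide": [0,4,64],"roll": 0,"gripper": 0.7},{"slide": [0,4,92],"roll": 0,"gripper": 0.7},{"slide": [0,4,110],"roll": 0,"gripper": 0.7},{"slide": [0,4,121],"roll": 0,"gripper": 0.7},{"slide": [0,4,125],"roll": 0,"gripper": 0.7},{"slide": [0,4,125],"roll": 0,"gripper": 0.7},{"slide": [0,4,125],"roll": 0,"gripper": 0.7},{"slide": [0,4,125],"roll": 0,"gripper": 0.7}]}}

```text
clock: 21.73
position: [0.4597, -0.262, 0.042]
ee_rot: [3.141, -0.0, 0.003]
force: [0.4, 0.0, -0.4]
width: 0.7
```

{"method": "jog_arm", "body": {"increments": [{"slide": [0,0,0],"roll": 0,"gripper": 0.4},{"slide": [0,0,0],"roll": 0,"gripper": 0.1},{"slide": [0,0,0],"roll": 0,"gripper": 0.1},{"slide": [0,0,0],"roll": 0,"gripper": 0.1},{"slide": [0,0,0],"roll": 0,"gripper": 0.1},{"slide": [0,0,0],"roll": 0,"gripper": 0.1},{"slide": [0,0,0],"roll": 0,"gripper": 0.1},{"slide": [0,0,0],"roll": 0,"gripper": 0.1},{"slide": [0,0,0],"roll": 0,"gripper": 0.1},{"slide": [0,0,0],"roll": 0,"gripper": 0.1}]}}

```text
clock: 22.57
position: [0.4586, -0.2617, 0.0406]
ee_rot: [-3.142, 0.0, 0.0]
force: [-0.6, -0.4, -0.9]
width: 0.208
```

Run:
```python
from h import *
go([.487,.2425,.16])
```

```text
pos [ 0.4586 -0.2617  0.0406] yaw -0.0002 tilt [-0.0002  0.     -1.    ] t 22.5667 w 0.20753841929555183 F [-0.586  -0.4446 -0.924 ] q7 -1.3294994366038493
slide [  28.2 -504.2 -119.4] roll -0.0002
```

{"method": "jog_arm", "body": {"increments": [{"slide": [0,0,-8],"roll": 0,"gripper": 0.1},{"slide": [0,0,-25],"roll": 0,"gripper": 0.1},{"slide": [0,0,-50],"roll": 0,"gripper": 0.1},{"slide": [0,0,-75],"roll": 0,"gripper": 0.1},{"slide": [2,-10,-100],"roll": 0,"gripper": 0.1},{"slide": [4,-30,-118],"roll": 0,"gripper": 0.1},{"slide": [6,-55,-127],"roll": 0,"gripper": 0.1},{"slide": [8,-82,-130],"roll": 0,"gripper": 0.1},{"slide": [10,-112,-130],"roll": 0,"gripper": 0.1},{"slide": [12,-142,-130],"roll": 0,"gripper": 0.1}]}}

```text
clock: 23.4
position: [0.4708, -0.1187, 0.1718]
ee_rot: [3.141, -0.002, 0.002]
force: [0.3, -0.5, -0.2]
width: 0.211
```

{"method": "jog_arm", "body": {"increments": [{"slide": [2,-30,0],"roll": 0,"gripper": 0.1},{"slide": [4,-60,0],"roll": 0,"gripper": 0.1},{"slide": [6,-90,0],"roll": 0,"gripper": 0.1},{"slide": [8,-120,0],"roll": 0,"gripper": 0.1},{"slide": [10,-150,0],"roll": 0,"gripper": 0.1},{"slide": [12,-180,0],"roll": 0,"gripper": 0.1},{"slide": [13,-210,0],"roll": 0,"gripper": 0.1},{"slide": [14,-240,0],"roll": 0,"gripper": 0.1},{"slide": [15,-270,0],"roll": 0,"gripper": 0.1},{"slide": [16,-298,0],"roll": 0,"gripper": 0.1}]}}

```text
clock: 24.23
position: [0.4866, 0.1801, 0.1714]
ee_rot: [-3.141, -0.0, -0.001]
force: [-0.3, 0.0, -1.0]
width: 0.213
```

{"method": "jog_arm", "body": {"increments": [{"slide": [0,-24,0],"roll": 0,"gripper": 0.1},{"slide": [0,-42,0],"roll": 0,"gripper": 0.1},{"slide": [0,-54,5],"roll": 0,"gripper": 0.1},{"slide": [0,-61,15],"roll": 0,"gripper": 0.1},{"slide": [0,-64,35],"roll": 0,"gripper": 0.1},{"slide": [0,-64,60],"roll": 0,"gripper": 0.1},{"slide": [0,-64,80],"roll": 0,"gripper": 0.1},{"slide": [0,-64,92],"roll": 0,"gripper": 0.1},{"slide": [0,-64,98],"roll": 0,"gripper": 0.1},{"slide": [0,-64,98],"roll": 0,"gripper": 0.1}]}}

```text
clock: 25.07
position: [0.4861, 0.2412, 0.0713]
ee_rot: [3.14, -0.001, -0.004]
force: [0.6, 0.2, -0.1]
width: 0.213
```

Run:
```python
from h import *
d,s=snap("w14"); go([.487,.2425,.0405])
cv2.imwrite("pics/w14f.png",cv2.resize(d["frame"][150:320,130:430],None,fx=2.6,fy=2.6,interpolation=cv2.INTER_CUBIC))
```

```text
pos [0.4866 0.2417 0.0724] yaw -0.0007 tilt [-0.001  -0.0008 -1.    ] t 25.1167 w 0.21421824065930928 F [ 0.144   0.3237 -0.8198] q7 -2.3948974104297323
slide [ 0.4 -0.8 31.9] roll -0.0007
```

View pics/w14f.png

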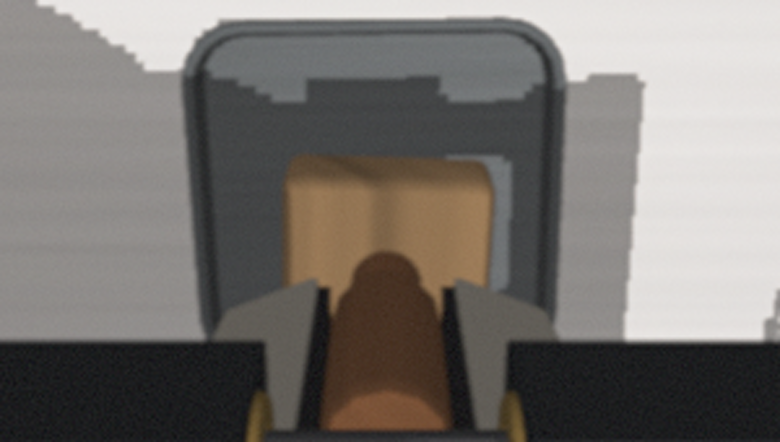

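Run:
```python
from h import *
d,s=load("w14")
w=lambda u,v,z: ray(d,130+u/2.6,150+v/2.6,z)[:2]
print("tin",w(375,19,.008)-[.044,0],(w(190,150,.008)+w(562,150,.008))/2,w(190,150,.008)-w(562,150,.008))
fb=.0724-.0386
print("foot bottom",w(388,157,fb)-[.021,0],"top",w(388,184,fb+.018)-[.021,0],(w(287,240,fb+.018)+w(490,240,fb+.018))/2)
```

```text
tin [0.4867 0.2427] [0.4998 0.2426] [0.0002 0.0874]
foot bottom [0.4852 0.2399] top [0.4855 0.24  ] [0.495  0.2399]
```

{"method": "jog_arm", "body": {"increments": [{"slide": [1,-2,6],"roll": 0,"gripper": 0.1},{"slide": [1,-2,14],"roll": 0,"gripper": 0.1},{"slide": [1,-2,22],"roll": 0,"gripper": 0.1},{"slide": [1,-2,28],"roll": 0,"gripper": 0.1},{"slide": [1,-2,30.5],"roll": 0,"gripper": 0.1},{"slide": [1,-2,30.5],"roll": 0,"gripper": 0.1},{"slide": [1,-2,30.5],"roll": 0,"gripper": 0.1},{"slide": [1,-2,30.5],"roll": 0,"gripper": 0.1},{"slide": [1,-2,30.5],"roll": 0,"gripper": 0.1},{"slide": [1,-2,30.5],"roll": 0,"gripper": 0.1}]}}

```text
clock: 25.95
position: [0.4881, 0.2444, 0.0425]
ee_rot: [-3.141, 0.001, -0.001]
force: [0.1, 0.5, -0.7]
width: 0.21
```

{"method": "jog_arm", "body": {"increments": [{"slide": [0,0,1],"roll": 0,"gripper": 0.1},{"slide": [0,0,2],"roll": 0,"gripper": 0.1},{"slide": [0,0,2],"roll": 0,"gripper": 0.1},{"slide": [0,0,2],"roll": 0,"gripper": 0.1},{"slide": [0,0,2],"roll": 0,"gripper": 0.1},{"slide": [0,0,2],"roll": 0,"gripper": 0.3},{"slide": [0,0,2],"roll": 0,"gripper": 0.5},{"slide": [0,0,2],"roll": 0,"gripper": 0.6},{"slide": [0,0,2],"roll": 0,"gripper": 0.6},{"slide": [0,0,2],"roll": 0,"gripper": 0.6}]}}

```text
clock: 26.78
position: [0.4878, 0.2443, 0.0401]
ee_rot: [3.141, -0.001, -0.0]
force: [-0.5, 0.3, 0.0]
width: 0.526
```

{"method": "jog_arm", "body": {"increments": [{"slide": [0,0,-12],"roll": 0,"gripper": 0.6},{"slide": [0,0,-35],"roll": 0,"gripper": 0.6},{"slide": [0,0,-65],"roll": 0,"gripper": 0.6},{"slide": [0,0,-95],"roll": 0,"gripper": 0.7},{"slide": [0,0,-115],"roll": 0,"gripper": 0.7},{"slide": [0,0,-120],"roll": 0,"gripper": 0.7},{"slide": [0,0,-120],"roll": 0,"gripper": 0.7},{"slide": [0,0,-120],"roll": 0,"gripper": 0.7},{"slide": [0,0,-120],"roll": 0,"gripper": 0.7},{"slide": [0,0,-120],"roll": 0,"gripper": 0.7}]}}

```text
clock: 27.62
position: [0.4872, 0.2438, 0.159]
ee_rot: [3.141, -0.0, -0.003]
force: [0.3, -0.4, -0.5]
width: 0.696
```

Run:
```python
from h import *
d,s=snap("w15"); go([.649,-.104,.16])
cv2.imwrite("pics/w15f.png",cv2.resize(d["frame"][110:280,200:500],None,fx=2.6,fy=2.6,interpolation=cv2.INTER_CUBIC))
```

```text
pos [0.4873 0.2439 0.1591] yaw -0.0002 tilt [-0.0019 -0.001  -1.    ] t 27.6667 w 0.6999591731678204 F [ 0.1729 -0.0892 -0.1717] q7 -2.33438630300161
slide [161.8 347.9  -0.9] roll -0.0002
```

View pics/w15f.png

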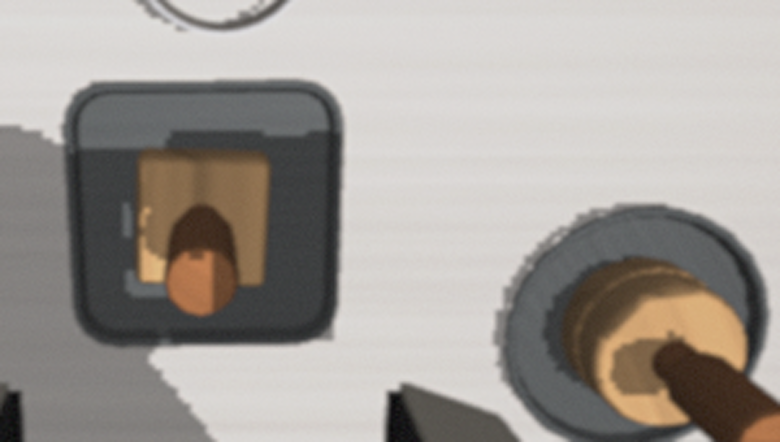

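Run:
```python
from h import *
d,s=load("w15")
w=lambda u,v,z: ray(d,200+u/2.6,110+v/2.6,z)[:2]
print("sq tin",(w(70,210,.008)+w(338,210,.008))/2,(w(203,82,.008)+w(203,343,.008))/2,"handle",w(201,281,.077),"foot",np.mean([w(*q,.02) for q in [(139,152),(269,152),(138,284),(265,285)]],0))
```

```text
sq tin [0.489  0.2428] [0.4863 0.2431] handle [0.488  0.2437] foot [0.489  0.2432]
```

{"method": "jog_arm", "body": {"increments": [{"slide": [8,18,-15],"roll": 0,"gripper": 0.7},{"slide": [22,48,-25],"roll": 0,"gripper": 0.7},{"slide": [37,80,-25],"roll": 0,"gripper": 0.7},{"slide": [52,112,-25],"roll": 0,"gripper": 0.7},{"slide": [67,144,-25],"roll": 0,"gripper": 0.7},{"slide": [82,176,-25],"roll": 0,"gripper": 0.7},{"slide": [97,208,-25],"roll": 0,"gripper": 0.7},{"slide": [112,240,-25],"roll": 0,"gripper": 0.7},{"slide": [127,272,-25],"roll": 0,"gripper": 0.7},{"slide": [142,304,-25],"roll": 0,"gripper": 0.7}]}}

```text
clock: 28.5
position: [0.6299, -0.0614, 0.1843]
ee_rot: [-3.142, 0.0, 0.002]
force: [1.1, -0.1, 0.1]
width: 0.702
```

{"method": "jog_arm", "body": {"increments": [{"slide": [10,22,5],"roll": 0,"gripper": 0.7},{"slide": [16,36,15],"roll": 0,"gripper": 0.7},{"slide": [19,42,25],"roll": 0,"gripper": 0.7},{"slide": [20,44,35],"roll": 0,"gripper": 0.7},{"slide": [20,44,35],"roll": 0,"gripper": 0.7},{"slide": [20,44,35],"roll": 0,"gripper": 0.7},{"slide": [20,44,35],"roll": 0,"gripper": 0.7},{"slide": [20,44,35],"roll": 0,"gripper": 0.7},{"slide": [20,44,35],"roll": 0,"gripper": 0.7},{"slide": [20,44,35],"roll": 0,"gripper": 0.7}]}}

```text
clock: 29.33
position: [0.65, -0.1032, 0.1509]
ee_rot: [3.141, 0.001, 0.002]
force: [0.7, -0.2, -1.1]
width: 0.698
```

Run:
```python
from h import *
d,s=snap("w16"); go([.649,-.104,.042])
```

```text
pos [ 0.6499 -0.1034  0.1508] yaw 0.0002 tilt [ 0.0007 -0.0002 -1.    ] t 29.3833 w 0.6977730537751592 F [ 0.2276 -0.3126  0.1659] q7 -1.6630307877478758
slide [ -1.    0.6 108.8] roll 0.0002
```

View pics/w16.png

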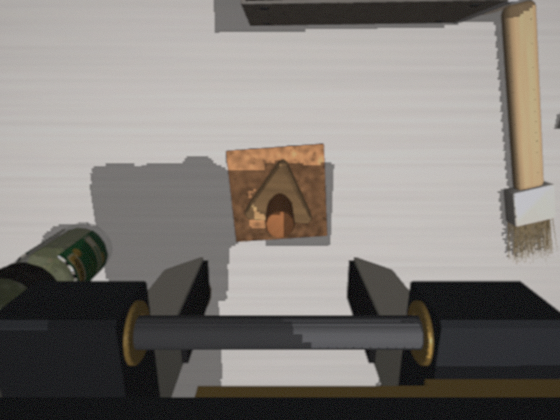

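Run:
```python
from h import *
d,s=load("w16"); print(ray(d,279.5,224,.078))
```

```text
[ 0.65   -0.1047  0.078 ]
```

{"method": "jog_arm", "body": {"increments": [{"slide": [-1,1,12],"roll": 0,"gripper": 0.7},{"slide": [-1,1,34],"roll": 0,"gripper": 0.7},{"slide": [-1,1,58],"roll": 0,"gripper": 0.7},{"slide": [-1,1,80],"roll": 0,"gripper": 0.7},{"slide": [-1,1,97],"roll": 0,"gripper": 0.7},{"slide": [-1,1,106],"roll": 0,"gripper": 0.7},{"slide": [-1,1,109],"roll": 0,"gripper": 0.7},{"slide": [-1,1,109],"roll": 0,"gripper": 0.7},{"slide": [-1,1,109],"roll": 0,"gripper": 0.7},{"slide": [-1,1,109],"roll": 0,"gripper": 0.7}]}}

```text
clock: 30.22
position: [0.6497, -0.1048, 0.0424]
ee_rot: [3.141, -0.001, 0.003]
force: [0.7, -0.2, -0.7]
width: 0.701
```

{"method": "jog_arm", "body": {"increments": [{"slide": [0,0,0],"roll": 0,"gripper": 0.4},{"slide": [0,0,0],"roll": 0,"gripper": 0.1},{"slide": [0,0,0],"roll": 0,"gripper": 0.1},{"slide": [0,0,0],"roll": 0,"gripper": 0.1},{"slide": [0,0,0],"roll": 0,"gripper": 0.1},{"slide": [0,0,0],"roll": 0,"gripper": 0.1},{"slide": [0,0,0],"roll": 0,"gripper": 0.1},{"slide": [0,0,0],"roll": 0,"gripper": 0.1},{"slide": [0,0,0],"roll": 0,"gripper": 0.1},{"slide": [0,0,0],"roll": 0,"gripper": 0.1}]}}

```text
clock: 31.05
position: [0.6487, -0.1047, 0.0412]
ee_rot: [-3.142, 0.0, 0.0]
force: [0.0, -0.5, -0.3]
width: 0.212
```

Run:
```python
from h import *
go([.458,-.2598,.1])
```

```text
pos [ 0.6487 -0.1047  0.0412] yaw -0.0002 tilt [-0.0001  0.     -1.    ] t 31.05 w 0.21202779678641523 F [ 0.0433 -0.472  -0.28  ] q7 -1.7034914381361557
slide [-190.7  155.1  -58.8] roll -0.0002
```

{"method": "jog_arm", "body": {"increments": [{"slide": [0,0,-8],"roll": 0,"gripper": 0.1},{"slide": [0,0,-24],"roll": 0,"gripper": 0.1},{"slide": [-4,3,-44],"roll": 0,"gripper": 0.1},{"slide": [-14,11,-58],"roll": 0,"gripper": 0.1},{"slide": [-32,26,-65],"roll": 0,"gripper": 0.1},{"slide": [-54,44,-68],"roll": 0,"gripper": 0.1},{"slide": [-78,63,-70],"roll": 0,"gripper": 0.1},{"slide": [-102,83,-70],"roll": 0,"gripper": 0.1},{"slide": [-126,102,-70],"roll": 0,"gripper": 0.1},{"slide": [-148,120,-70],"roll": 0,"gripper": 0.1}]}}

```text
clock: 31.88
position: [0.4992, -0.2258, 0.1118]
ee_rot: [3.141, -0.001, 0.0]
force: [0.2, -0.7, -1.6]
width: 0.212
```

{"method": "jog_arm", "body": {"increments": [{"slide": [-18,15,5],"roll": 0,"gripper": 0.1},{"slide": [-32,26,12],"roll": 0,"gripper": 0.1},{"slide": [-40,33,22],"roll": 0,"gripper": 0.1},{"slide": [-43,35,30],"roll": 0,"gripper": 0.1},{"slide": [-43,35,36],"roll": 0,"gripper": 0.1},{"slide": [-43,35,38],"roll": 0,"gripper": 0.1},{"slide": [-43,35,38],"roll": 0,"gripper": 0.1},{"slide": [-43,35,38],"roll": 0,"gripper": 0.1},{"slide": [-43,35,38],"roll": 0,"gripper": 0.1},{"slide": [-43,35,38],"roll": 0,"gripper": 0.1}]}}

```text
clock: 32.72
position: [0.4584, -0.2593, 0.0736]
ee_rot: [3.141, 0.001, 0.001]
force: [-0.8, -0.2, -0.9]
width: 0.214
```

Run:
```python
from h import *
d,s=snap("w17"); go([.458,-.2598,.0405])
cv2.imwrite("pics/w17f.png",cv2.resize(d["frame"][130:320,130:430],None,fx=2.6,fy=2.6,interpolation=cv2.INTER_CUBIC))
```

```text
pos [ 0.4583 -0.2594  0.0735] yaw 0.0005 tilt [ 0.0006 -0.0002 -1.    ] t 32.7667 w 0.21492319030385734 F [ 0.7104  0.3367 -0.4865] q7 -1.3680099862020576
slide [-0.3  0.4 33. ] roll 0.0005
```

View pics/w17f.png

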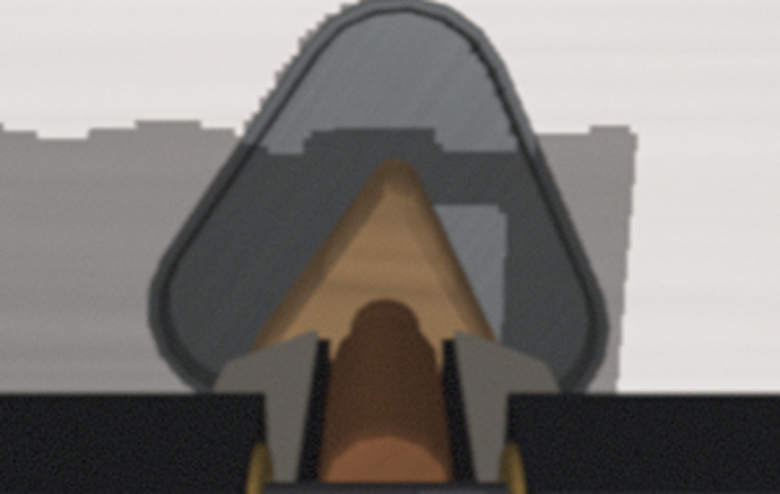

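Run:
```python
from h import *
d,s=load("w17")
w=lambda u,v,z: ray(d,130+u/2.6,130+v/2.6,z)[:2]
print("tin apex",w(395,0,.008), "tin L,R",w(150,305,.008),w(607,325,.008)); print("foot apex",w(397,158,.0353), "foot centre ~",w(397,158,.0353)-[.031,0])
```

```text
tin apex [ 0.5187 -0.2621] tin L,R [ 0.4452 -0.2022] [ 0.4399 -0.3147]
foot apex [ 0.4894 -0.2623] foot centre ~ [ 0.4584 -0.2623]
```

{"method": "jog_arm", "body": {"increments": [{"slide": [0,0,6],"roll": 0,"gripper": 0.1},{"slide": [0,0,14],"roll": 0,"gripper": 0.1},{"slide": [0,0,22],"roll": 0,"gripper": 0.1},{"slide": [0,0,28],"roll": 0,"gripper": 0.1},{"slide": [0,0,32],"roll": 0,"gripper": 0.1},{"slide": [0,0,32],"roll": 0,"gripper": 0.1},{"slide": [0,0,32],"roll": 0,"gripper": 0.1},{"slide": [0,0,32],"roll": 0,"gripper": 0.1},{"slide": [0,0,32],"roll": 0,"gripper": 0.1},{"slide": [0,0,32],"roll": 0,"gripper": 0.1}]}}

```text
clock: 33.6
position: [0.4578, -0.2598, 0.0413]
ee_rot: [3.141, -0.001, 0.0]
force: [0.2, -0.1, -1.8]
width: 0.214
```

Height 0.0413, expected rest about 0.0402: down 1.2 mm more, release and retreat.

{"method": "jog_arm", "body": {"increments": [{"slide": [0,0,0.7],"roll": 0,"gripper": 0.1},{"slide": [0,0,1.2],"roll": 0,"gripper": 0.1},{"slide": [0,0,1.2],"roll": 0,"gripper": 0.1},{"slide": [0,0,1.2],"roll": 0,"gripper": 0.1},{"slide": [0,0,1.2],"roll": 0,"gripper": 0.3},{"slide": [0,0,1.2],"roll": 0,"gripper": 0.5},{"slide": [0,0,1.2],"roll": 0,"gripper": 0.6},{"slide": [0,0,1.2],"roll": 0,"gripper": 0.6},{"slide": [0,0,1.2],"roll": 0,"gripper": 0.6},{"slide": [0,0,-8],"roll": 0,"gripper": 0.6}]}}

```text
clock: 34.43
position: [0.4568, -0.2593, 0.0483]
ee_rot: [-3.141, 0.0, 0.003]
force: [-0.3, -0.3, 0.1]
width: 0.577
```

{"method": "jog_arm", "body": {"increments": [{"slide": [0,0,-15],"roll": 0,"gripper": 0.6},{"slide": [0,0,-40],"roll": 0,"gripper": 0.7},{"slide": [0,0,-70],"roll": 0,"gripper": 0.7},{"slide": [0,0,-100],"roll": 0,"gripper": 0.7},{"slide": [0,0,-115],"roll": 0,"gripper": 0.7},{"slide": [0,0,-120],"roll": 0,"gripper": 0.7},{"slide": [0,0,-120],"roll": 0,"gripper": 0.7},{"slide": [0,0,-120],"roll": 0,"gripper": 0.7},{"slide": [0,0,-120],"roll": 0,"gripper": 0.7},{"slide": [0,0,-120],"roll": 0,"gripper": 0.7}]}}

```text
clock: 35.27
position: [0.4569, -0.2593, 0.1679]
ee_rot: [-3.14, 0.0, 0.003]
force: [0.2, 0.1, 0.3]
width: 0.705
```

Run:
```python
from h import *
d,s=snap("w18"); go([.447,.097,.2])
t=__import__("cell").arm.get_image("top");np.savez("top3.npz",**t);cv2.imwrite("pics/top3.png",cv2.resize(t["frame"][140:280,120:420],None,fx=2.6,fy=2.6))
cv2.imwrite("pics/w18f.png",cv2.resize(d["frame"][100:260,190:370],None,fx=3.5,fy=3.5,interpolation=cv2.INTER_CUBIC))
```

```text
pos [ 0.4571 -0.2594  0.1681] yaw -0.0002 tilt [-0.0018  0.001  -1.    ] t 35.3167 w 0.6999937082669163 F [0.5333 0.4045 0.4685] q7 -1.306415055640197
slide [ -10.2 -356.4  -31.5] roll -0.0002
```

View pics/w18f.png

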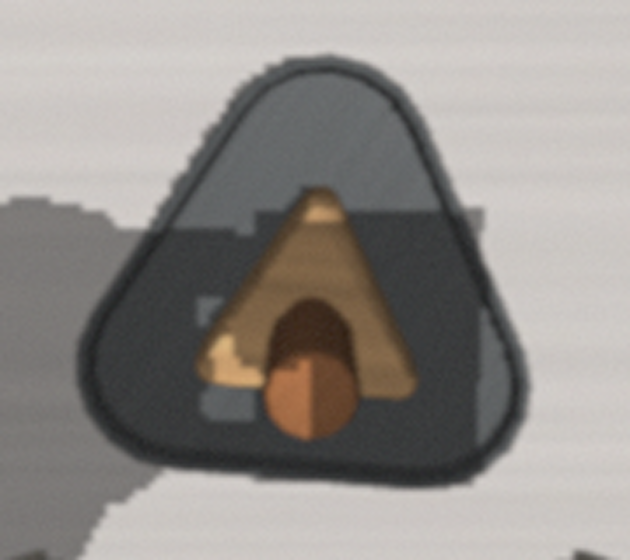

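View pics/top3.png

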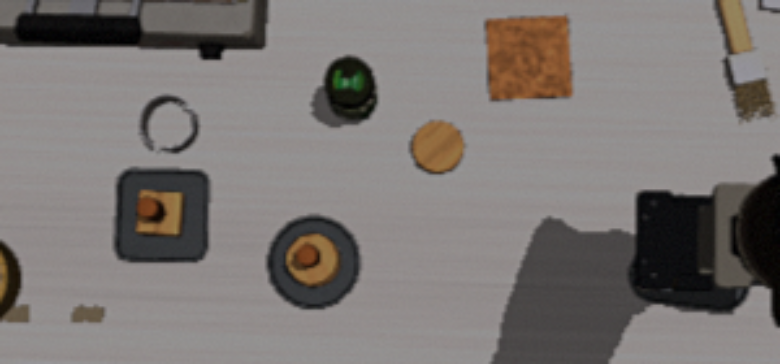

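The triangular tamper is centred in its tin, and the square one and the round one stand in theirs. I'll take one closer look at the round tamper from straight above.

{"method": "jog_arm", "body": {"increments": [{"slide": [0,-25,-25],"roll": 0,"gripper": 0.7},{"slide": [-2,-60,-50],"roll": 0,"gripper": 0.7},{"slide": [-4,-95,-50],"roll": 0,"gripper": 0.7},{"slide": [-6,-130,-50],"roll": 0,"gripper": 0.7},{"slide": [-8,-165,-50],"roll": 0,"gripper": 0.7},{"slide": [-10,-200,-50],"roll": 0,"gripper": 0.7},{"slide": [-10,-235,-50],"roll": 0,"gripper": 0.7},{"slide": [-10,-265,-50],"roll": 0,"gripper": 0.7},{"slide": [-10,-290,-50],"roll": 0,"gripper": 0.7},{"slide": [-10,-310,-50],"roll": 0,"gripper": 0.7}]}}

```text
clock: 36.2
position: [0.4473, 0.0528, 0.2189]
ee_rot: [-3.141, -0.003, 0.001]
force: [0.6, 0.4, -0.2]
width: 0.7
```

{"method": "jog_arm", "body": {"increments": [{"slide": [0,-20,0],"roll": 0,"gripper": 0.7},{"slide": [0,-35,0],"roll": 0,"gripper": 0.7},{"slide": [0,-43,0],"roll": 0,"gripper": 0.7},{"slide": [0,-46,0],"roll": 0,"gripper": 0.7},{"slide": [0,-46,0],"roll": 0,"gripper": 0.7},{"slide": [0,-46,0],"roll": 0,"gripper": 0.7},{"slide": [0,-46,0],"roll": 0,"gripper": 0.7},{"slide": [0,-46,0],"roll": 0,"gripper": 0.7},{"slide": [0,-46,0],"roll": 0,"gripper": 0.7},{"slide": [0,-46,0],"roll": 0,"gripper": 0.7}]}}

```text
clock: 37.03
position: [0.4479, 0.0958, 0.2192]
ee_rot: [3.141, -0.002, 0.0]
force: [-0.6, 0.8, 0.1]
width: 0.697
```

Run:
```python
from h import *
d,s=snap("w19"); go([.447,.097,.2])
cv2.imwrite("pics/w19f.png",cv2.resize(d["frame"][100:260,60:360],None,fx=2.6,fy=2.6,interpolation=cv2.INTER_CUBIC))
```

```text
pos [0.4479 0.096  0.2192] yaw -0.0009 tilt [ 0.0001 -0.0001 -1.    ] t 37.0833 w 0.7008766924715478 F [0.1728 0.1985 0.2351] q7 -2.049779727162821
slide [-0.9 -1.  19.2] roll -0.0009
```

View pics/w19f.png

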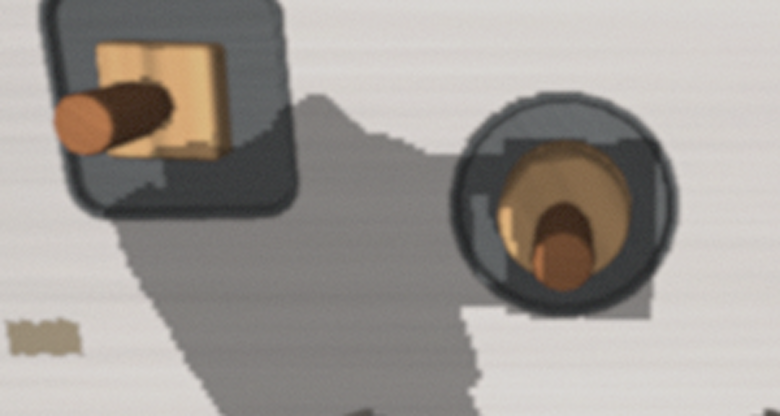

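The round tamper (foot at about (564,215) in the crop) is concentric with the round tin at (564,204), allowing for parallax, and hides the spacer under it. Nothing is being touched, so I'll hand in.

Run:
```python
from h import *
d,s=load("w19"); w=lambda u,v,z: ray(d,60+u/2.6,100+v/2.6,z)[:2]
print("tin",(w(452,204,.008)+w(677,204,.008))/2,(w(564,93,.008)+w(564,315,.008))/2,"handle",w(564,262,.092))
from cell import arm; print(arm.sign_off())
```

```text
tin [0.4473 0.0961] [0.4458 0.0963] handle [0.448  0.0961]
the job is handed in; nothing more can be done
None
```

The job is handed in, at about 37 s on the robot's clock. All three tampers stand upright in the tins of their own shape, with the spacer under the round one.

**Order of moves:**
1. I parked the triangular tamper on the cork mat.
2. I laid the right-most disc (the spacer) flat in the round tin.
3. I stood the round tamper on the spacer.
4. I moved the square tamper to the square tin.
5. I moved the triangular tamper from the mat to the triangular tin.

**Last checks, from the wrist camera:**

| Tamper | Measured offset from tin centre | When measured |
|---|---|---|
| Round | about 1–2 mm | after release |
| Square | about 2 mm or less | after release |
| Triangular | about 2–3 mm | just before lowering; looked central in the picture after release |

- **Spacer:** it was about 1 mm off the tin centre when laid in, and the tamper was within about 1 mm of it before lowering. The tamper now hides it, so I could not measure it again.
- **Everything else:** the shaker, the ring cutter and the second disc appear unmoved in the top view. The gripper was open and clear of everything.
- **Disagreements:** the top and wrist cameras differ by 2–3 mm in x, so I placed everything by the wrist camera. One wrong reading of the disc's edge was corrected before I acted on it.

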